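# Set up the fold-down bench desk

## Task

Set up the fold-down desk for the next assembly job: first lay the stapler that is in the way on the bench to the left or right of the desk, clear of its front, pull both slide-out supports fully out, and only then lower the flap onto them. Then stand every jar upright on the lowered flap and lay the small black tape roll flat beside them; leave the battery and the tape measure where they are.

Things in the scene. Friction and masses are not known exactly. Their poses are not given: they have to be found in the camera images.
- desk: small plywood fold-down bench desk, fixed, 300 wide (its y), 152 deep, 225 high. Origin: on the bench top, midway along and straight below the flap's hinge line, which runs along its y at height 75. Its x axis points from the front into the desk, z up; the cabinet spans x = 0 to +152; all that comes out comes out toward -x
- flap (a joint): drop-front flap, 300 wide, 12 thick, from 4 to 150 mm from its hinge. Rad; 0 closed (leaning back 15 degrees), grows forward and down; 1.833 level: upper face 81 mm above the bench, resting on the two supports if they are out. Without them it sags to 2.06. Damped: let go past upright it sinks by itself in about 2 s; under 4 N at the bar moves it
- flap_bar (a point): middle of the flap's steel grab bar: a round bar 10 mm thick, 120 long, parallel to the hinge line, 192 mm from it, with a clear gap of 37 mm between bar and plate edge. With the flap at angle q it lies at desk x = -192*sin(q - 0.2618) mm, z = 75 + 192*cos(q - 0.2618) mm, y = 0
- support_left (a joint): slide-out support under the flap at desk y = +80 mm: travel in m, 0 pushed in, 0.085 fully out (toward desk -x); slides level against about 1.5 N of friction and stays where it is left
- support_left_grip (a point): grip point of the left support: on its stub, a level bar 18 mm wide (y) and 26 high, centre 41 mm above the bench, which stands out 62 mm before the hinge line even when pushed in and ends in a thicker cap 26 wide and 8 long; this point is 44 mm before the hinge line when pushed in, and moves with the support
- support_right (a joint): the same support at desk y = -80 mm
- support_right_grip (a point): grip point of the right support, as on the left
- stapler_mid (a point): black desk stapler lying on the bench across the front of the desk, where the supports come out: foot plate 38 wide (its x), 151 long (its y), 9 high; its fixed upper arm, along the whole length, is 26 wide and spans 26 to 49 mm above the bench, the best place to grip. Point at its middle, 24 mm above its underside
- jar_1_mid (a point): cream jar with a black cap, 43 mm diameter, 66 high, standing on the bench; point at its middle, half-way up, z axis along the jar. May be absent
- jar_2_mid (a point): white jar with a red cap, 47 mm diameter, 76 high, standing on the bench; point at its middle, half-way up, z axis along the jar. May be absent
- jar_3_mid (a point): grey-blue jar with a white cap, 51 mm diameter, 61 high, standing on the bench; point at its middle, half-way up, z axis along the jar. May be absent
- jar_4_mid (a point): slim brown jar with a black cap, 35 mm diameter, 81 high, standing on the bench; point at its middle, half-way up, z axis along the jar. May be absent
- battery_1_mid (a point): battery standing on end, 15 diameter, 50 high, a bystander; point half-way up
- tape_measure: yellow tape measure 66x74x36, a bystander; origin at the centre of its underside
- tape_3_mid (a point): small roll of black tape lying flat on the bench, 52 mm across, 19 high; point at its middle, half-way up
There are look-alikes about, which are no part of the job. What is shaped like the part that bears jar_4_mid but orange is not meant.

How it is judged:
By the outcome, as a careful person would: the job done as asked, in the order asked, and still so for the second after the job is handed in, with the robot touching nothing.
Of jar_1, jar_2, jar_3, jar_4 only 2 to 3 are there at a start; the rules pass over those that are not, and their reading is None.
At some moment in a run one of stapler, tape_3 may be knocked a few centimetres aside while the robot is not near it.
It also fails if it takes over 210 s, if anything falls off the work surface, if the arm or the gripper's body presses on something with over 40 N, if the wrist force passes 120 N, or if a joint passes its speed limit or range.

## Robot

A 7-joint arm with a two-finger parallel gripper is mounted at the origin on the work surface; the furniture and walls round the work are solid. World frame = base frame: x ahead of the robot, y to its left, z up, the work surface at z = 0. Lengths are in m, angles in rad, forces in N, time in s.
With the tool pointing down it reaches from about 0.425 to 0.925 m from the base axis. Payload 6.8 kg.
Tool frame: the origin (TCP) lies between the finger pads; the fingertips stand 25 mm ahead of it and the grasp point (between the pads) lies 6 mm ahead of it (tip_extent is the distance from the TCP to the fingertips, in m); z points along the fingers, x is the direction in which the jaws open and shut, and the axes are right-handed (so a half turn about z gives the same grasp; the last joint's range is limited). The gripper opens to 88 mm and grips with 3 to 60 N. Pads are 20 mm wide; open, the fingers measure 115 mm over their backs; the gripper's body (75 mm by 178 mm) begins 61 mm behind the grasp point.
Start: joints at [1.037, 0.477, 0.022, 1.555, -0.011, 1.109, -0.083], TCP at [0.279, -0.615, 0.248] pointing down, gripper open.
Joint ranges: [-2.96, 2.96], [-0.34, 2.1], [-1.41, 1.46], [0.24, 2.44], [-1.37, 4.51], [0.17, 1.92], [-2.96, 2.96]. Speed limits (rad/s): [2.39, 2.39, 3.14, 3.14, 3.14, 3.14, 3.14].

## Interface

Orientations are given as a rotation vector (axis times angle).
In Python, from workcell import read_state, camera, sign_off, tip_extent gives the robot as it stands.
- The arm moves only by the tool carry_out, never from a script. Its argument "deltas" is a list of rows, each a list of 7 numbers: the finger opening in m, from 0 to 0.0878, then the shift along the tool's x, y, z in m, then the turn, a rotation vector about the tool's x, y, z in degrees. A call has 1 to 20 rows; each row shifts and turns the commanded pose from where the row before left it, along the tool's axes as they then stand; what a row does not reach is not made up. A row lasts 1/10 s, in which the tool goes at most 50 mm and 8.59 degrees, less where a joint would pass 70% of its speed; a pose out of reach is approached as far as the arm can. A call with a gripper value outside its range is refused whole. The fingers move at their own pace and stop on an object; "grip_force" is the grip in N (left out, the last holds). Time passes only in rows, so rows that do not move let the fingers close. It gives the time, the measured TCP pose, the force and the opening at its end, in the units of the state.
- read_state(): the state, without advancing time (a new reading comes with each control period).
- camera(name): name is "scene" or "side" or "wrist"; returns a dict with "image" (420x560x3 uint8, blue, green, red), "depth" (420x560 float32, m along the optical axis (not along the pixel's ray), 0 where there is no reading), "fx", "fy", "cx", "cy" (pixels), "T" (4x4, takes a point from camera to world coordinates); the wrist camera has in their place "tool_from_camera" (4x4, takes a point from camera to tool coordinates, whose origin is the TCP and whose axes are the tool frame's). Camera axes: x right, y up, looking along -z (the intrinsics and any distortion apply to the point x, -y, -z); pixel columns grow to the right and rows downward; lengths in m; the calibration is good to about 2 mm. A picture is of the moment at which its call begins: read the wrist's pose just before it.
- sign_off(): hands the job in, once; it reports no verdict.
The state is a dict: "time": time; "joint_pos": joint angles; "joint_vel": joint speeds; "effort": joint torques, N m; "position": TCP position; "eef_rot": TCP orientation; "ft_force": force on the tool from outside, world axes, zero at the start; "wrist_torque": the same for the moment, N m; "grip_width": finger opening in m.
Only numpy, scipy, OpenCV 4.12 (cv2) and the standard library are available. Lean on these libraries where they do the work, as an engineer would, in place of code of your own. Each camera call takes 0.05 s, during which the arm holds its last target.

## Working session

There is one attempt and no reset: what is moved stays moved. The work goes in short steps, Python scripts to look and compute and a tool call to move; the robot and the scene stay as the last step left them, time stands still between calls to the robot, and variables do not carry over. Pictures are saved under pics/ and viewed, and the job is handed in when it is done.

Besides the shell and the picture viewer there is one more tool, called as name(argument=value, ...), one argument or row to a line, values as JSON. carry_out: Moves the arm, as the interface text tells. Its arguments: {"type":"object","properties":{"deltas":{"type":"array"},"grip_force":{"type":"number"}},"required":["deltas"]}

```bash
ls; mkdir -p pics
cat > h.py <<'E'
import numpy as np, cv2
from scipy.spatial.transform import Rotation as R
from workcell import read_state, camera, sign_off, tip_extent
def snap(name,fn=None):
    s=read_state(); c=camera(name)
    if fn: cv2.imwrite('pics/'+fn,c['image'])
    if name=='wrist':
        T=np.eye(4); T[:3,:3]=R.from_rotvec(s['eef_rot']).as_matrix(); T[:3,3]=s['position']
        c['T']=T@c['tool_from_camera']
    return c
def pts(c):
    d=c['depth']; v,u=np.mgrid[0:d.shape[0],0:d.shape[1]]
    P=np.stack([(u-c['cx'])/c['fx']*d,-(v-c['cy'])/c['fy']*d,-d],-1)
    W=P@c['T'][:3,:3].T+c['T'][:3,3]; W[d==0]=np.nan
    return W
E
python3 - <<'E'
from h import *
s=read_state()
for k,v in s.items(): print(k,np.round(v,4))
print(tip_extent)
for n in ['scene','side','wrist']:
    c=snap(n,n+'0.png'); print(n,[k for k in c if k not in('image','depth')],c['fx'],c['cx'],np.round(c['T'],3).tolist())
    np.save('pics/'+n+'0.npy',pts(c))
E
```

```text
pics
time 0.0
joint_pos [ 1.0369  0.4778  0.0223  1.5564 -0.0115  1.1093 -0.0831]
joint_vel [ 0.0002 -0.001   0.0001  0.0002 -0.0004  0.0001 -0.0013]
effort [ 2.00000e-04 -5.82845e+01  1.53480e+00 -2.72613e+01 -5.43000e-02
  1.69000e-02  2.00000e-04]
position [ 0.2786 -0.6142  0.2467]
eef_rot [-2.6400e+00  1.7014e+00  2.4000e-03]
ft_force [-1.0313 -0.6338  0.008 ]
wrist_torque [ 0.0044  0.0065 -0.0383]
grip_width 0.0879
0.025
scene ['fx', 'fy', 'cx', 'cy', 'T'] 514.4569359254839 280.8329105786929 [[-0.776, 0.285, -0.562, -0.363], [-0.63, -0.385, 0.674, 1.12], [-0.024, 0.878, 0.478, 0.956], [0.0, 0.0, 0.0, 1.0]]
side ['fx', 'fy', 'cx', 'cy', 'T'] 397.91062939777566 285.6001888402859 [[0.997, 0.048, -0.062, 0.443], [-0.078, 0.53, -0.844, -1.024], [-0.008, 0.847, 0.532, 0.814], [0.0, 0.0, 0.0, 1.0]]
wrist ['fx', 'fy', 'cx', 'cy', 'tool_from_camera', 'T'] 327.28574329471604 279.7162729773198 [[0.413, 0.881, 0.228, 0.341], [-0.911, 0.4, 0.103, -0.587], [-0.001, -0.25, 0.968, 0.383], [0.0, 0.0, 0.0, 1.0]]
```

View pics/scene0.png

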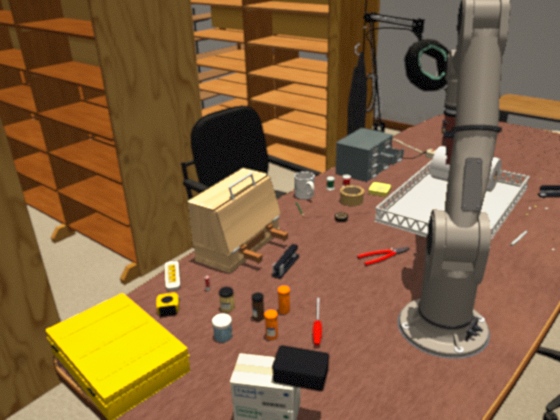

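View pics/side0.png

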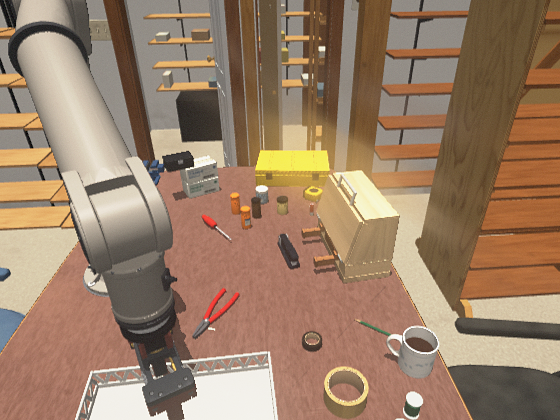

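View pics/wrist0.png

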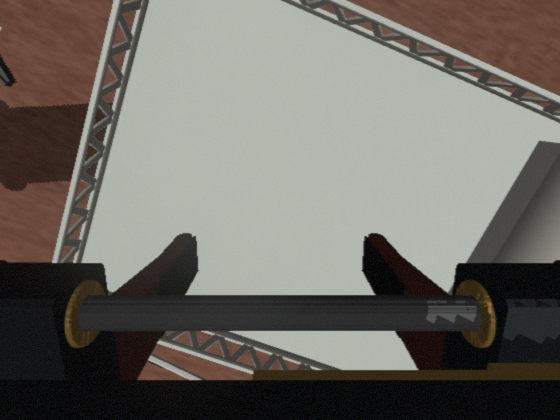

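Run:
```python
from h import *
a=cv2.imread('pics/scene0.png'); b=cv2.imread('pics/side0.png')
cv2.imwrite('pics/a1.png',cv2.resize(a[160:350,140:410],None,fx=2.9,fy=2.9,interpolation=cv2.INTER_CUBIC))
cv2.imwrite('pics/b1.png',cv2.resize(b[160:290,180:410],None,fx=3.4,fy=3.4,interpolation=cv2.INTER_CUBIC))
W=np.load('pics/scene0.npy'); V=np.load('pics/side0.npy')
print(W[::60,::80][...,2].round(2)); 
for n,(u,v) in dict(cream=(226,293),blue=(222,322),brown=(258,300),or1=(284,293),or2=(271,317),red=(346,178),green=(330,180),tape=(341,216),meas=(168,300),bat=(207,280),stap=(287,258),barmid=(242,185),whiteitem=(173,275)).items(): print(n,W[v,u].round(3))
for n,(u,v) in dict(cream=(283,200),blue=(262,190),brown=(257,201),tape=(312,335),green=(413,398),meas=(313,190),stap=(288,245),bar=(345,185)).items(): print('S',n,V[v,u].round(3))
```

```text
[[ 0.64  0.68  0.69   nan  0.54   nan  0.81]
 [ 0.34  0.35  0.41   nan   nan   nan  0.68]
 [ 0.43  0.1   0.11  0.18   nan   nan  0.56]
 [ 0.23 -0.39 -0.22  0.26 -0.    0.    0.44]
 [ 0.02 -0.75 -0.57  0.09 -0.    0.    0.32]
 [-0.21 -0.74  0.03  0.   -0.    0.   -0.  ]
 [-0.46  0.07  0.07  0.13  0.18 -0.    0.  ]]
cream [0.52  0.314 0.063]
blue [0.443 0.408 0.06 ]
brown [0.412 0.298 0.079]
or1 [0.378 0.226 0.076]
or2 [0.336 0.333 0.081]
red [ 0.695 -0.587  0.044]
green [ 0.737 -0.529  0.045]
tape [ 0.572 -0.364 -0.001]
meas [0.661 0.414 0.034]
bat [0.635 0.282 0.04 ]
stap [0.516 0.041 0.041]
barmid [ 0.739 -0.002  0.222]
whiteitem [0.767 0.307 0.016]
S cream [0.53  0.288 0.065]
S blue [0.453 0.389 0.058]
S brown [0.432 0.272 0.075]
S tape [ 0.56  -0.324  0.011]
S green [ 0.743 -0.541  0.047]
S meas [0.664 0.415 0.033]
S stap [0.527 0.024 0.046]
S bar [0.717 0.091 0.222]
```

View pics/a1.png

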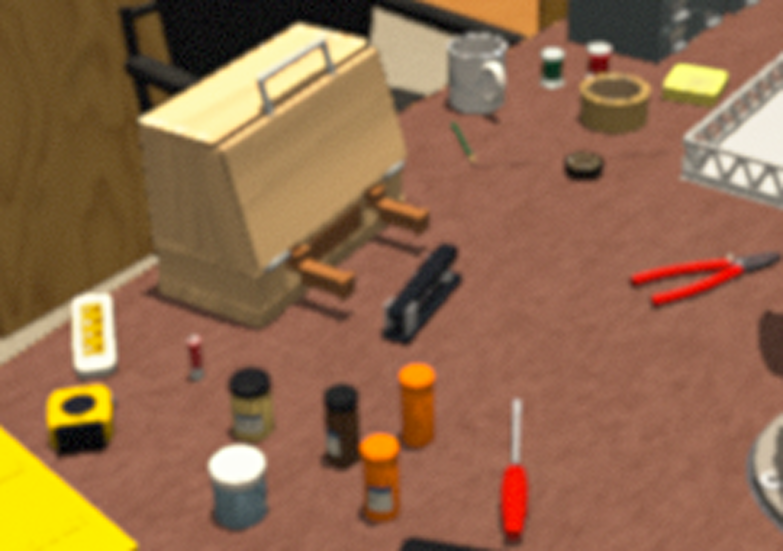

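View pics/b1.png

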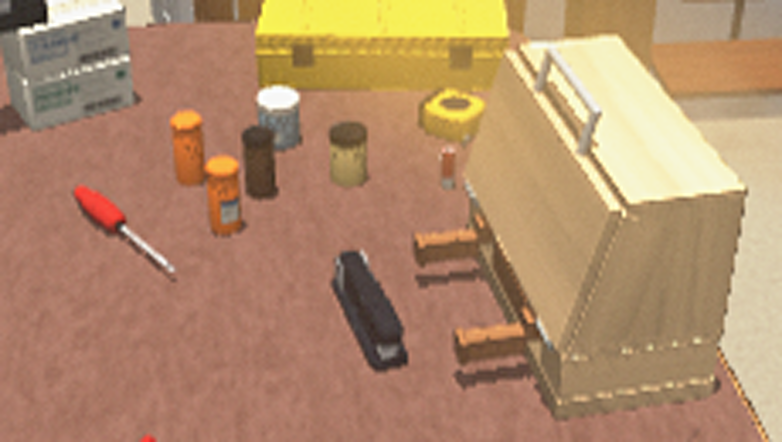

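```bash
cat > seg.py <<'E'
from h import *
def hm(clouds,x0=0.3,x1=0.95,y0=-0.65,y1=0.5,res=0.0015):
    H=np.full((int((x1-x0)/res),int((y1-y0)/res)),-1.)
    for W in clouds:
        P=W.reshape(-1,3); P=P[~np.isnan(P[:,0])]
        i=((P[:,0]-x0)/res).astype(int); j=((P[:,1]-y0)/res).astype(int)
        k=(i>=0)&(i<H.shape[0])&(j>=0)&(j<H.shape[1])&(P[:,2]<0.35)
        np.maximum.at(H,(i[k],j[k]),P[k,2])
    return H
E
python3 - <<'E'
from seg import *
W=np.load('pics/scene0.npy'); V=np.load('pics/side0.npy')
H=hm([W,V],res=0.002)
im=np.clip(H*900+30,0,255).astype(np.uint8)
im=cv2.applyColorMap(im,cv2.COLORMAP_JET); im[H<-0.5]=0
im=im[::-1,::-1]  # x up, y left
print(im.shape)
cv2.imwrite('pics/hm.png',cv2.resize(im,None,fx=1.35,fy=1.35,interpolation=cv2.INTER_NEAREST))
def sel(P,c,r,z0,z1):
    P=P.reshape(-1,3); k=(np.hypot(P[:,0]-c[0],P[:,1]-c[1])<r)&(P[:,2]>z0)&(P[:,2]<z1); return P[k]
for nm,C in (('scene',W),('side',V)):
  for n,c,r,z0,z1 in (('cream',(.52,.3),.04,.061,.08),('blue',(.445,.4),.04,.056,.08),('brown',(.42,.285),.03,.076,.1),('tape',(.565,-.34),.05,.015,.03),('meas',(.66,.42),.06,.03,.05),('bat',(.64,.28),.03,.045,.07),('stap',(.52,.03),.1,.042,.053)):
    p=sel(C,c,r,z0,z1)
    if len(p)<3: print(nm,n,len(p)); continue
    lo,hi=np.percentile(p,2,0),np.percentile(p,98,0)
    rc=cv2.minAreaRect(p[:,:2].astype(np.float32))
    print(nm,n,len(p),'mid',((lo+hi)/2).round(4),'ext',(hi-lo).round(3),'zmed',np.median(p[:,2]).round(4),'rect',np.round(rc[0],3),np.round(rc[1],3),round(rc[2],1))
  # bar: highest points
  P=C.reshape(-1,3); k=(P[:,2]>0.235)&(P[:,2]<.28)&(P[:,0]>.5)&(P[:,0]<.9)&(abs(P[:,1])<.3); p=P[k]
  print(nm,'bar',len(p),np.percentile(p,[2,50,98],axis=0).round(3).tolist())
  k=(P[:,2]>0.035)&(P[:,2]<.06)&(P[:,0]>.56)&(P[:,0]<.75)&(abs(P[:,1])<.2); p=P[k]
  for s in (1,-1):
    q=p[(p[:,1]-0.03)*s>0.0]; q=q[q[:,0]<q[:,0].min()+.06]; print(nm,'stub',s,len(q),np.percentile(q,[2,50,98],axis=0).round(3).tolist())
E
```

```text
(324, 575, 3)
scene cream 102 mid [0.5294 0.309  0.0648] ext [0.038 0.037 0.007] zmed 0.0645 rect [0.529 0.311] [0.04 0.04] 25.4
scene blue 181 mid [0.4514 0.4034 0.0597] ext [0.045 0.045 0.007] zmed 0.0592 rect [0.45  0.403] [0.048 0.051] 89.0
scene brown 83 mid [0.4277 0.2865 0.0794] ext [0.031 0.031 0.007] zmed 0.0794 rect [0.427 0.287] [0.034 0.032] 3.4
scene tape 35 mid [ 0.5575 -0.3362  0.0187] ext [0.046 0.048 0.007] zmed 0.0167 rect [ 0.557 -0.336] [0.048 0.047] 84.3
scene meas 276 mid [0.662  0.4184 0.0339] ext [0.07  0.069 0.007] zmed 0.0329 rect [0.662 0.419] [0.061 0.077] 49.2
scene bat 8 mid [0.6401 0.2809 0.0481] ext [0.011 0.009 0.003] zmed 0.048 rect [0.64 0.28] [0.009 0.011] 82.9
scene stap 153 mid [0.55   0.0373 0.0469] ext [0.073 0.135 0.01 ] zmed 0.0449 rect [0.553 0.038] [0.081 0.141] 5.4
scene bar 126 [[0.696, -0.028, 0.236], [0.709, 0.042, 0.259], [0.721, 0.097, 0.266]]
scene stub 1 123 [[0.581, 0.088, 0.036], [0.605, 0.106, 0.049], [0.636, 0.114, 0.055]]
scene stub -1 113 [[0.599, -0.071, 0.036], [0.626, -0.054, 0.048], [0.657, -0.045, 0.055]]
side cream 53 mi
[... 344 characters left out ...]
d [ 0.5559 -0.344   0.0178] ext [0.047 0.047 0.005] zmed 0.0175 rect [ 0.556 -0.344] [0.051 0.048] 81.1
side meas 116 mid [0.6598 0.41   0.0338] ext [0.067 0.071 0.007] zmed 0.0329 rect [0.661 0.412] [0.06  0.071] 55.1
side bat 7 mid [0.6374 0.2751 0.0489] ext [0.011 0.01  0.006] zmed 0.0467 rect [0.638 0.275] [0.009 0.011] 84.6
side stap 194 mid [0.5528 0.0272 0.047 ] ext [0.084 0.139 0.01 ] zmed 0.0458 rect [0.562 0.029] [0.098 0.142] 7.3
side bar 126 [[0.695, -0.038, 0.236], [0.709, 0.014, 0.261], [0.719, 0.089, 0.266]]
side stub 1 128 [[0.581, 0.082, 0.036], [0.611, 0.091, 0.049], [0.64, 0.104, 0.056]]
side stub -1 153 [[0.6, -0.077, 0.036], [0.627, -0.067, 0.05], [0.657, -0.054, 0.056]]
```

View pics/hm.png

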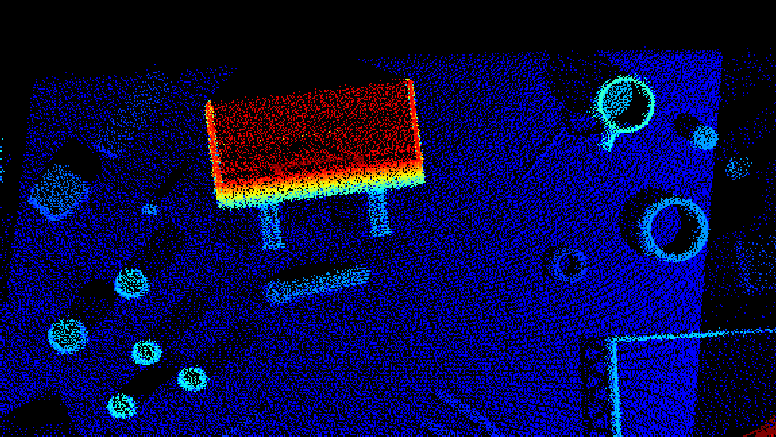

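```bash
cat > go.py <<'E'
import sys
from h import *
# usage: go.py x y z yawdeg [pitchdeg]: total tool-frame delta (translation in current tool axes), and rotation
def Rt(yaw,pitch=0):
    y=np.radians(yaw); 
    return np.array([[np.cos(y),np.sin(y),0],[np.sin(y),-np.cos(y),0],[0,0,-1]])
if __name__=='__main__':
    s=read_state(); p=np.array(s['position']); Rc=R.from_rotvec(s['eef_rot'])
    M=Rc.as_matrix(); print('pos',p.round(4),'toolx yaw',np.degrees(np.arctan2(M[1,0],M[0,0])).round(2),'z',M[:,2].round(4),'grip',round(s['grip_width'],4),'t',s['time'],'F',np.round(s['ft_force'],1))
    if len(sys.argv)>3:
        t=np.array([float(a) for a in sys.argv[1:4]]); print('dtool mm (current axes)',(Rc.inv().apply(t-p)*1000).round(1))
        if len(sys.argv)>4:
            yaw=float(sys.argv[4]); D=R.from_matrix(Rt(yaw)); print('rotvec deg',np.degrees((Rc.inv()*D).as_rotvec()).round(2),' dtool mm in new axes',(D.inv().apply(t-p)*1000).round(1))
E
python3 go.py 0.55 0.03 0.3 6.8
python3 - <<'E'
from h import *
c=camera('wrist'); print(c['tool_from_camera'].round(3))
W=np.load('pics/scene0.npy'); V=np.load('pics/side0.npy')
for C in(W,V):
    P=C.reshape(-1,3); k=(P[:,0]>.47)&(P[:,0]<.577)&(P[:,1]>-.08)&(P[:,1]<.13)&(P[:,2]>.04)&(P[:,2]<.056)
    p=P[k]; print(len(p),cv2.minAreaRect(p[:,:2].astype(np.float32)))
    l=cv2.fitLine(p[:,:2].astype(np.float32),cv2.DIST_HUBER,0,.01,.01).ravel(); print(l, np.degrees(np.arctan2(l[1],l[0])))
    # stubs lines top z>.05
    for s in(1,-1):
        k=(P[:,0]>.57)&(P[:,0]<.65)&((P[:,1]-.02)*s>0.04)&((P[:,1]-.02)*s<0.12)&(P[:,2]>.05)&(P[:,2]<.058)
        p=P[k]; print('stub',len(p),p.mean(0).round(3),cv2.minAreaRect(p[:,:2].astype(np.float32)))
    k=(P[:,0]>.62)&(P[:,0]<.78)&(abs(P[:,1]-.02)<.12)&(P[:,2]>.12)&(P[:,2]<.2)
    p=P[k]; 
    A=np.c_[p[:,1:],np.ones(len(p))]; co=np.linalg.lstsq(A,p[:,0],rcond=None)[0]; r=p[:,0]-A@co; g=abs(r)<.006; co=np.linalg.lstsq(A[g],p[g,0],rcond=None)[0]
    print('flap plane x=a y+b z+c',co.round(4),'yaw',np.degrees(np.arctan(-co[0])))
E
```

```text
pos [ 0.2787 -0.6144  0.2469] toolx yaw -65.6 z [-6.0e-04  1.2e-03 -1.0e+00] grip 0.0877 t 0.15 F [-0.1 -0.7  0. ]
dtool mm (current axes) [-474.8 -513.3  -52.5]
rotvec deg [-4.00e-02  7.00e-02 -7.24e+01]  dtool mm in new axes [ 345.7 -607.7  -53.1]
[[ 1.    -0.    -0.001  0.   ]
 [-0.    -0.968 -0.25  -0.068]
 [-0.001  0.25  -0.968 -0.136]
 [ 0.     0.     0.     1.   ]]
175 ((0.5278245210647583, 0.038561832159757614), (0.026246875524520874, 0.14814229309558868), 12.442965507507324)
[ 0.20262799 -0.9792558   0.52838004  0.03131829] -78.30932
stub 58 [0.615 0.104 0.053] ((0.6168229579925537, 0.10210108757019043), (0.06742016971111298, 0.023898188024759293), 10.325274467468262)
stub 39 [ 0.625 -0.057  0.052] ((0.624751091003418, -0.058165885508060455), (0.04650261253118515, 0.023042988032102585), 6.885786533355713)
flap plane x=a y+b z+c [-0.1249  0.2647  0.6426] yaw 7.117712051417963
193 ((0.5282208919525146, 0.02566950023174286), (0.027242906391620636, 0.14394068717956543), 11.782266616821289)
[ 0.21240035 -0.97718275  0.5291624   0.01635983] -77.73694
stub 70 [0.614 0.095 0.053] ((0.6142138838768005, 0.09737043082714081), (0.06797026097774506, 0.023322848603129387), 10.820761680603027)
stub 69 [ 0.624 -0.064  0.053] ((0.6249078512191772, -0.06350688636302948), (0.049307931214571, 0.023050649091601372), 5.790599346160889)
flap plane x=a y+b z+c [-0.1244  0.2705  0.6377] yaw 7.091610462312247
```

carry_out(
  deltas=[
    [0.0878,0,0,0,0,0,-7.8],
    [0.0878,0,0,0,0,0,-7.8],
    [0.0878,0,0,0,0,0,-7.8],
    [0.0878,0,0,0,0,0,-7.8],
    [0.0878,0,0,0,0,0,-7.8],
    [0.0878,0,0,0,0,0,-7.8],
    [0.0878,0,0,0,0,0,-7.8],
    [0.0878,0,0,0,0,0,-7.8],
    [0.0878,0,0,0,0,0,-7.7],
    [0.0878,0,0,0,0,0,-7.5],
  ],
)

```text
time: 1.2
position: [0.2786, -0.6146, 0.2474]
eef_rot: [-3.123, -0.337, 0.0]
ft_force: [-1.1, -0.3, -0.4]
grip_width: 0.088
```

```bash
python3 go.py 0.528 0.031 0.24 12.1
```

```text
pos [ 0.2786 -0.6146  0.2474] toolx yaw 12.3 z [-2.e-04  4.e-04 -1.e+00] grip 0.088 t 1.2 F [-1.1 -0.3 -0.4]
dtool mm (current axes) [ 381.2 -577.7    7.6]
rotvec deg [-0.03  0.01  0.2 ]  dtool mm in new axes [ 379.2 -579.     7.4]
```

carry_out(
  deltas=[
    [0.0878,0.013,-0.019,0,0,0,0],
    [0.0878,0.023,-0.035,0,0,0,0],
    [0.0878,0.023,-0.035,0,0,0,0],
    [0.0878,0.023,-0.035,0,0,0,0],
    [0.0878,0.023,-0.035,0,0,0,0],
    [0.0878,0.023,-0.035,0,0,0,0],
    [0.0878,0.023,-0.035,0,0,0,0],
    [0.0878,0.023,-0.035,0,0,0,0],
    [0.0878,0.023,-0.035,0,0,0,0],
    [0.0878,0.023,-0.035,0,0,0,0],
    [0.0878,0.023,-0.035,0,0,0,0],
    [0.0878,0.023,-0.035,0,0,0,0],
    [0.0878,0.023,-0.035,0,0,0,0],
    [0.0878,0.023,-0.035,0,0,0,0],
    [0.0878,0.023,-0.035,0,0,0,0],
    [0.0878,0.023,-0.035,0,0,0,0],
    [0.0878,0.023,-0.035,0,0,0,0],
    [0.0878,0,0,0,0,0,0],
    [0.0878,0,0,0,0,0,0],
  ],
)

```text
time: 3.1
position: [0.5311, 0.0317, 0.2474]
eef_rot: [-3.124, -0.332, 0.001]
ft_force: [0.1, -0.3, -0.3]
grip_width: 0.0876
```

```bash
python3 go.py 0.528 0.031 0.24 12.1
python3 - <<'E'
from h import *
c=snap('wrist','w1.png'); C=pts(c); np.save('pics/w1.npy',C)
P=C.reshape(-1,3); k=(P[:,0]>.45)&(P[:,0]<.577)&(P[:,1]>-.1)&(P[:,1]<.15)&(P[:,2]>.04)&(P[:,2]<.056)
p=P[k]; print(len(p),cv2.minAreaRect(p[:,:2].astype(np.float32)),p.mean(0))
print(np.nanpercentile(P[:,2],[1,5,25]))
E
```

```text
pos [0.5311 0.0317 0.2474] toolx yaw 12.13 z [-6.e-04  1.e-04 -1.e+00] grip 0.0876 t 3.1 F [ 0.1 -0.3 -0.3]
dtool mm (current axes) [-3.1  0.   7.4]
rotvec deg [-0.01  0.03  0.03]  dtool mm in new axes [-3.1  0.   7.4]
2940 ((0.5293084979057312, 0.028620850294828415), (0.028804555535316467, 0.1476408839225769), 12.658357620239258) [0.52898155 0.02914301 0.04522471]
[-0.00253607 -0.00191348 -0.00088617]
```

View pics/w1.png

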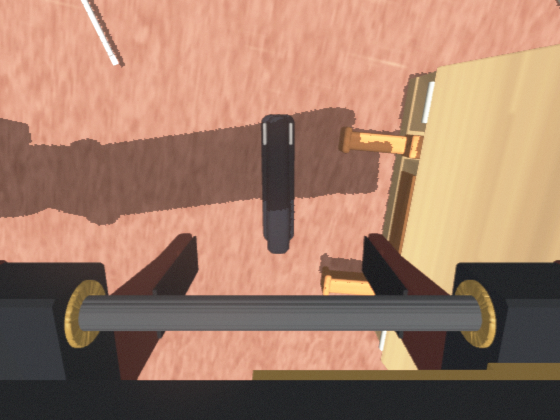

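```bash
python3 go.py 0.5293 0.0288 0.044 12.4
```

```text
pos [0.5309 0.0302 0.2473] toolx yaw 11.99 z [-8.e-04 -6.e-04 -1.e+00] grip 0.0881 t 3.15 F [ 0.3 -1.1 -0.5]
dtool mm (current axes) [ -1.7   1.  203.3]
rotvec deg [ 0.02  0.05 -0.41]  dtool mm in new axes [ -1.8   1.  203.3]
```

carry_out(
  deltas=[
    [0.07,-0.002,0.001,0.02,0,0,-0.4],
    [0.07,0,0,0.035,0,0,0],
    [0.07,0,0,0.035,0,0,0],
    [0.07,0,0,0.035,0,0,0],
    [0.07,0,0,0.03,0,0,0],
    [0.07,0,0,0.025,0,0,0],
    [0.07,0,0,0.015,0,0,0],
    [0.07,0,0,0.008,0,0,0],
    [0.07,0,0,0,0,0,0],
    [0.0,0,0,0,0,0,0],
    [0.0,0,0,0,0,0,0],
    [0.0,0,0,0,0,0,0],
    [0.0,0,0,0,0,0,0],
    [0.0,0,0,0,0,0,0],
    [0.0,0,0,0,0,0,0],
    [0.0,0,0,0,0,0,0],
  ],
  grip_force=25,
)

```text
time: 4.75
position: [0.5294, 0.0294, 0.0448]
eef_rot: [3.123, 0.339, 0.0]
ft_force: [-0.3, -0.6, 2.4]
grip_width: 0.0242
```

```bash
python3 go.py 0.705 -0.231 0.12 97
```

```text
pos [0.5294 0.0294 0.0448] toolx yaw 12.4 z [ 1.e-04 -2.e-04 -1.e+00] grip 0.0242 t 4.75 F [-0.3 -0.6  2.4]
dtool mm (current axes) [115.5 292.  -75.1]
rotvec deg [ 1.00e-02  0.00e+00 -8.46e+01]  dtool mm in new axes [-279.9  142.5  -75.2]
```

carry_out(
  deltas=[
    [0,0,0,-0.02,0,0,0],
    [0,0,0,-0.03,0,0,0],
    [0,0,0,-0.025,0,0,0],
    [0,-0.006,0.02,0,0,0,0],
    [0,-0.004,0.04,0,0,0,0],
    [0,-0.004,0.04,0,0,0,0],
    [0,-0.004,0.04,0,0,0,0],
    [0,-0.004,0.04,0,0,0,0],
    [0,-0.004,0.04,0,0,0,0],
    [0,0,0.03,0,0,0,0],
    [0,0,0.011,0,0,0,0],
    [0,0,0,0,0,0,0],
  ],
)

```text
time: 5.95
position: [0.5595, -0.2327, 0.1189]
eef_rot: [-3.124, -0.334, 0.002]
ft_force: [0.0, 0.3, -2.5]
grip_width: 0.0241
```

carry_out(
  deltas=[
    [0,0,0,0,0,0,-5.6],
    [0,0,0,0,0,0,-8],
    [0,0,0,0,0,0,-8],
    [0,0,0,0,0,0,-8],
    [0,0,0,0,0,0,-8],
    [0,0,0,0,0,0,-8],
    [0,0,0,0,0,0,-8],
    [0,0,0,0,0,0,-8],
    [0,0,0,0,0,0,-8],
    [0,0,0,0,0,0,-8],
    [0,0,0,0,0,0,-7],
    [0,0,0,0,0,0,0],
    [0,0,0,0,0,0,0],
  ],
)

```text
time: 7.25
position: [0.56, -0.2294, 0.1196]
eef_rot: [-2.083, -2.351, -0.001]
ft_force: [-0.4, 0.4, -1.9]
grip_width: 0.0243
```

```bash
python3 go.py 0.705 -0.231 0.046 97
python3 - <<'E'
from h import *
snap('scene','s2.png')
E
```

```text
pos [ 0.56   -0.2294  0.1196] toolx yaw 96.93 z [-3.e-04  9.e-04 -1.e+00] grip 0.0243 t 7.25 F [-0.4  0.4 -1.9]
dtool mm (current axes) [-19.2 143.8  73.6]
rotvec deg [-0.01 -0.05 -0.07]  dtool mm in new axes [-19.3 143.8  73.6]
```

View pics/s2.png

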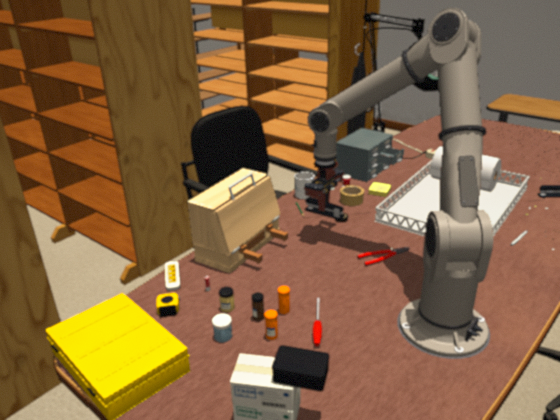

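carry_out(
  deltas=[
    [0,-0.003,0.02,0,0,0,0],
    [0,-0.006,0.04,0,0,0,0],
    [0,-0.005,0.04,0,0,0,0],
    [0,-0.005,0.034,0,0,0,0],
    [0,0,0.01,0.02,0,0,0],
    [0,0,0,0.025,0,0,0],
    [0,0,0,0.018,0,0,0],
    [0,0,0,0.008,0,0,0],
    [0,0,0,0.003,0,0,0],
    [0,0,0,0,0,0,0],
  ],
)

```text
time: 8.3
position: [0.7054, -0.2325, 0.0462]
eef_rot: [2.082, 2.352, 0.0]
ft_force: [1.1, -0.8, -2.8]
grip_width: 0.024
```

```bash
python3 go.py 0.705 -0.231 0.045 97
```

```text
pos [ 0.7054 -0.2325  0.0462] toolx yaw 96.97 z [ 6.e-04 -1.e-04 -1.e+00] grip 0.024 t 8.3 F [ 1.1 -0.8 -2.8]
dtool mm (current axes) [ 1.5 -0.2  1.2]
rotvec deg [ 0.03  0.01 -0.03]  dtool mm in new axes [ 1.5 -0.2  1.2]
```

carry_out(
  deltas=[
    [0,0,0,0.0015,0,0,0],
    [0,0,0,0,0,0,0],
    [0.05,0,0,0,0,0,0],
    [0.05,0,0,0,0,0,0],
    [0.05,0,0,0,0,0,0],
    [0.05,0,0,-0.02,0,0,0],
    [0.05,0,0,-0.04,0,0,0],
    [0.05,0,0,-0.04,0,0,0],
    [0.05,0,-0.02,-0.04,0,0,0],
    [0.05,0,-0.04,-0.03,0,0,0],
    [0.05,0,-0.04,0,0,0,0],
    [0.05,0,-0.04,0,0,0,0],
    [0.05,0.02,-0.035,0,0,0,0],
    [0.05,0.04,0,0,0,0,0],
    [0.05,0.04,0,0,0,0,0],
    [0.05,0.04,0,0,0,0,0],
    [0.05,0.03,0,0,0,0,0],
    [0.05,0,0,0,0,0,0],
  ],
)

```text
time: 10.1
position: [0.5108, -0.0797, 0.2163]
eef_rot: [2.071, 2.36, 0.002]
ft_force: [0.1, 0.6, 0.7]
grip_width: 0.0501
```

```bash
cat > look.py <<'E'
from h import *
import sys
c=snap('wrist',sys.argv[1]+'.png'); C=pts(c); np.save('pics/'+sys.argv[1]+'.npy',C)
E
python3 go.py; python3 look.py w2
python3 - <<'E'
from h import *
P=np.load('pics/w2.npy').reshape(-1,3)
for s in(1,-1):
    k=(P[:,0]>.57)&(P[:,0]<.65)&((P[:,1]-.02)*s>0.04)&((P[:,1]-.02)*s<0.12)&(P[:,2]>.048)&(P[:,2]<.06)
    p=P[k]; print('stub',len(p),p.mean(0).round(4),cv2.minAreaRect(p[:,:2].astype(np.float32)),np.percentile(p,[1,99],axis=0).round(4).tolist())
snap('scene','s3.png');
E
```

```text
pos [ 0.5108 -0.0797  0.2163] toolx yaw 97.45 z [ 2.4e-03 -3.0e-04 -1.0e+00] grip 0.0501 t 10.1 F [0.1 0.6 0.7]<stdin>:5: RuntimeWarning: Mean of empty slice.
  ret = um.true_divide(
Traceback (most recent call last):
IndexError: index -1 is out of bounds for axis 0 with size 0
```

View pics/w2.png

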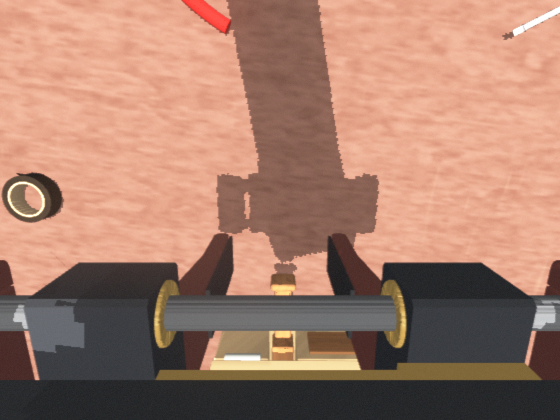

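carry_out(
  deltas=[
    [0.05,0,0,-0.03,0,0,0],
    [0.05,0.01,0.01,-0.03,0,0,0],
    [0.05,0.03,0.03,-0.02,0,0,0],
    [0.05,0.03,0.03,0,0,0,0],
    [0.05,0.03,0.01,0,0,0,0],
    [0.05,0,0,0,0,0,0],
    [0.05,0,0,0,0,0,0],
  ],
)

```text
time: 10.85
position: [0.5784, 0.0234, 0.2946]
eef_rot: [2.081, 2.353, -0.0]
ft_force: [0.1, -0.1, -1.0]
grip_width: 0.0501
```

```bash
python3 go.py; python3 look.py w3
python3 - <<'E'
from h import *
P=np.load('pics/w3.npy').reshape(-1,3)
for s in(1,-1):
    k=(P[:,0]>.57)&(P[:,0]<.635)&((P[:,1]-.02)*s>0.04)&((P[:,1]-.02)*s<0.12)&(P[:,2]>.045)&(P[:,2]<.06)
    p=P[k]; print('stub',len(p))
    if len(p)>5: print(p.mean(0).round(4),cv2.minAreaRect(p[:,:2].astype(np.float32)),np.percentile(p,[1,99],axis=0).round(4).tolist())
snap('scene','s3.png');
E
```

```text
pos [0.5784 0.0234 0.2946] toolx yaw 97.01 z [ 2.e-04 -6.e-04 -1.e+00] grip 0.0501 t 10.85 F [ 0.1 -0.1 -1. ]
stub 715
[0.6054 0.095  0.0527] ((0.6080408692359924, 0.09588654339313507), (0.05254140496253967, 0.025668641552329063), 6.948386192321777) [[0.5816, 0.0814, 0.0458], [0.6332, 0.1065, 0.0553]]
stub 503
[ 0.6162 -0.0628  0.0528] ((0.6175451874732971, -0.06500854343175888), (0.025336947292089462, 0.0346563495695591), 89.64045715332031) [[0.6006, -0.0761, 0.046], [0.6347, -0.0527, 0.0555]]
```

View pics/w3.png

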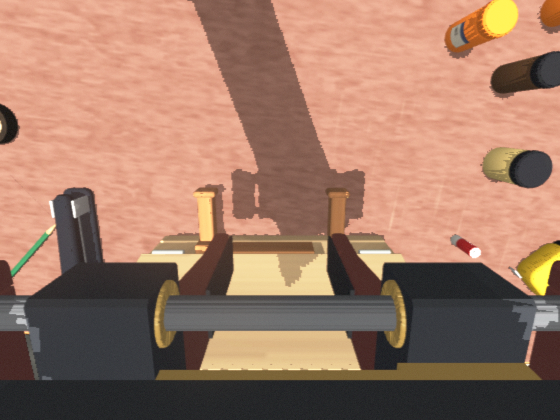

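View pics/s3.png

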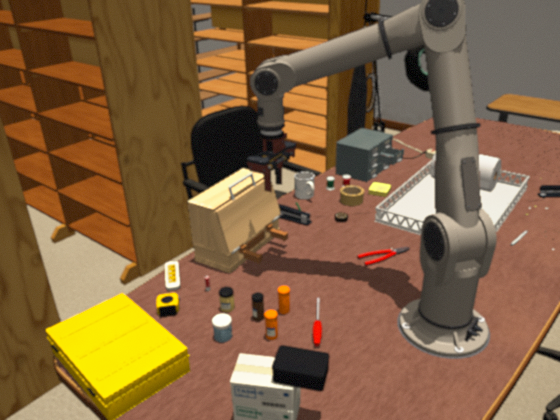

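carry_out(
  deltas=[
    [0.05,-0.02,0,0,-6,0,0],
    [0.05,-0.03,0,0,-6,0,0],
    [0.05,-0.03,0,0,0,0,0],
    [0.05,-0.01,0,0,0,0,0],
    [0.05,0,0,0,0,0,0],
  ],
)

```text
time: 11.45
position: [0.589, -0.0686, 0.294]
eef_rot: [1.99, 2.236, 0.234]
ft_force: [0.2, -0.2, -0.5]
grip_width: 0.05
```

```bash
python3 go.py 0.617 -0.063 0.12;python3 go.py 0.617 -0.063 0.047
```

```text
pos [ 0.589  -0.0686  0.294 ] toolx yaw 96.67 z [ 0.206   0.0238 -0.9783] grip 0.05 t 11.45 F [ 0.2 -0.2 -0.5]
dtool mm (current axes) [  2.4  -8.3 176.2]
pos [ 0.589  -0.0686  0.294 ] toolx yaw 96.67 z [ 0.206   0.0238 -0.9783] grip 0.05 t 11.45 F [ 0.2 -0.2 -0.5]
dtool mm (current axes) [  2.4 -23.4 247.6]
```

carry_out(
  deltas=[
    [0.05,0.002,-0.023,0.02,0,0,0],
    [0.05,0,0,0.04,0,0,0],
    [0.05,0,0,0.04,0,0,0],
    [0.05,0,0,0.04,0,0,0],
    [0.05,0,0,0.04,0,0,0],
    [0.05,0,0,0.03,0,0,0],
    [0.05,0,0,0.02,0,0,0],
    [0.05,0,0,0.012,0,0,0],
    [0.05,0,0,0.006,0,0,0],
    [0.05,0,0,0,0,0,0],
  ],
)

```text
time: 12.45
position: [0.6179, -0.059, 0.0468]
eef_rot: [1.983, 2.243, 0.236]
ft_force: [0.4, -0.0, 0.0]
grip_width: 0.0503
```

```bash
python3 go.py 0.617 -0.063 0.047; python3 look.py w4;  python3 - <<'E'
from h import *
snap('side','d4.png'); 
E
```

```text
pos [ 0.6179 -0.059   0.0468] toolx yaw 97.04 z [ 0.2063  0.0259 -0.9781] grip 0.0503 t 12.45 F [ 0.4 -0.   0. ]
dtool mm (current axes) [-3.9 -1.3 -0.5]
```

View pics/w4.png

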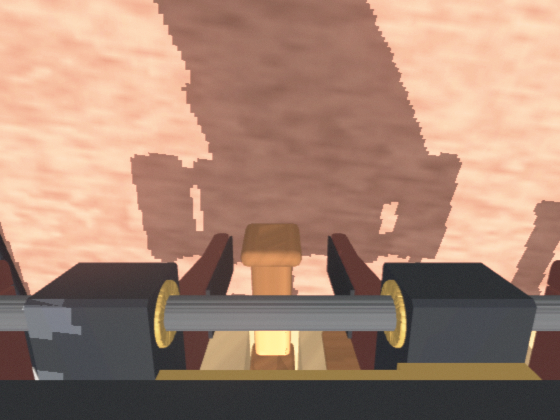

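View pics/d4.png

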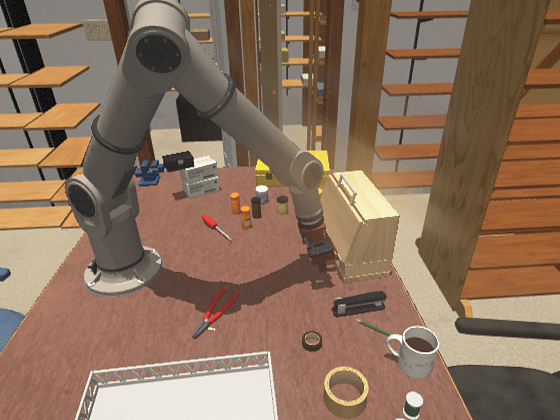

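carry_out(
  deltas=[
    [0.04,-0.0035,-0.001,0,0,0,0],
    [0.0,0,0,0,0,0,0],
    [0.0,0,0,0,0,0,0],
    [0.0,0,0,0,0,0,0],
    [0.0,0,0,0,0,0,0],
    [0.0,0,0,0,0,0,0],
    [0,0,-0.0049,-0.001,0,0,0],
    [0,0,-0.0098,-0.0021,0,0,0],
    [0,0,-0.0098,-0.0021,0,0,0],
    [0,0,-0.0098,-0.0021,0,0,0],
    [0,0,-0.0098,-0.0021,0,0,0],
    [0,0,-0.0098,-0.0021,0,0,0],
    [0,0,-0.0098,-0.0021,0,0,0],
    [0,0,-0.0098,-0.0021,0,0,0],
    [0,0,-0.0049,-0.001,0,0,0],
    [0,0,0,0,0,0,0],
  ],
  grip_force=20,
)

```text
time: 14.15
position: [0.5402, -0.0725, 0.0477]
eef_rot: [1.981, 2.24, 0.244]
ft_force: [10.2, 5.9, -2.6]
grip_width: 0.0255
```

```bash
python3 go.py; python3 look.py w5
```

```text
pos [ 0.5402 -0.0725  0.0477] toolx yaw 97.04 z [ 0.2124  0.0278 -0.9768] grip 0.0255 t 14.15 F [10.2  5.9 -2.6]
```

View pics/w5.png

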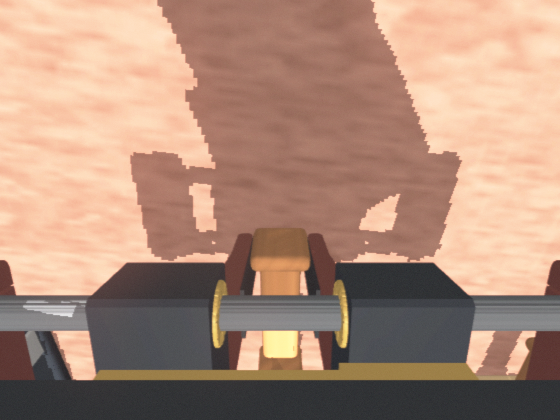

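carry_out(
  deltas=[
    [0,0,-0.002,-0.0005,0,0,0],
    [0,0,-0.002,-0.0005,0,0,0],
    [0,0,0,0,0,0,0],
    [0,0,0,0,0,0,0],
  ],
)

```text
time: 14.6
position: [0.5386, -0.0727, 0.0485]
eef_rot: [1.979, 2.238, 0.249]
ft_force: [17.9, 4.6, -9.1]
grip_width: 0.0259
```

carry_out(
  deltas=[
    [0,0,-0.002,-0.0005,0,0,0],
    [0,0,-0.002,-0.0005,0,0,0],
    [0,0,0,0,0,0,0],
    [0,0,0,0,0,0,0],
  ],
)

```text
time: 15.0
position: [0.5361, -0.073, 0.0494]
eef_rot: [1.977, 2.237, 0.252]
ft_force: [20.2, 4.7, -8.3]
grip_width: 0.0257
```

carry_out(
  deltas=[
    [0.05,0,0,0,0,0,0],
    [0.05,0,0,0,0,0,0],
    [0.05,0,0,0,0,0,0],
    [0.05,0,0,-0.02,0,0,0],
    [0.05,0,0,-0.04,0,0,0],
    [0.05,0,0,-0.04,0,0,0],
    [0.05,0,0,-0.03,0,0,0],
    [0.05,0.03,0,0,0,0,0],
    [0.05,0.04,0,0,0,0,0],
    [0.05,0.04,0,0,0,0,0],
    [0.05,0.04,0,0,0,0,0],
    [0.05,0,0,0,0,0,0],
    [0.05,0,0,0,0,0,0],
  ],
)

```text
time: 16.3
position: [0.4833, 0.0714, 0.1736]
eef_rot: [1.982, 2.245, 0.233]
ft_force: [-0.3, -0.5, -0.0]
grip_width: 0.0496
```

```bash
python3 go.py .597 .096 .047; python3 look.py w6
python3 - <<'E'
from h import *
P=np.load('pics/w6.npy').reshape(-1,3)
V=pts(snap('side')).reshape(-1,3); W=pts(snap('scene')).reshape(-1,3)
for n,P in (('w',P),('side',V),('scene',W)):
  for s in(1,-1):
    k=(P[:,0]>.49)&(P[:,0]<.635)&((P[:,1]-.01)*s>0.04)&((P[:,1]-.01)*s<0.12)&(P[:,2]>.045)&(P[:,2]<.06)
    p=P[k]; print(n,'stub',len(p))
    if len(p)>5: print(p.mean(0).round(4),np.percentile(p,[1,99],axis=0).round(4).tolist())
E
```

```text
pos [0.4833 0.0714 0.1736] toolx yaw 97.11 z [ 0.2049  0.0242 -0.9785] grip 0.0496 t 16.3 F [-0.3 -0.5 -0. ]
dtool mm (current axes) [ 10.5  87.3 147.7]
w stub 472
[0.5875 0.0937 0.052 ] [[0.5807, 0.0811, 0.0457], [0.5998, 0.1058, 0.0552]]
w stub 1591
[ 0.5504 -0.0695  0.0524] [[0.5255, -0.0846, 0.0456], [0.5825, -0.059, 0.0552]]
side stub 72
[0.6066 0.0937 0.0518] [[0.5808, 0.0822, 0.0456], [0.6342, 0.107, 0.0568]]
side stub 169
[ 0.5727 -0.0737  0.0523] [[0.5253, -0.0845, 0.0456], [0.6336, -0.058, 0.0589]]
scene stub 81
[0.6071 0.1032 0.0506] [[0.5809, 0.0871, 0.0452], [0.6346, 0.1158, 0.0557]]
scene stub 100
[ 0.5666 -0.0622  0.0515] [[0.5266, -0.0814, 0.0457], [0.6331, -0.0458, 0.0596]]
```

View pics/w6.png

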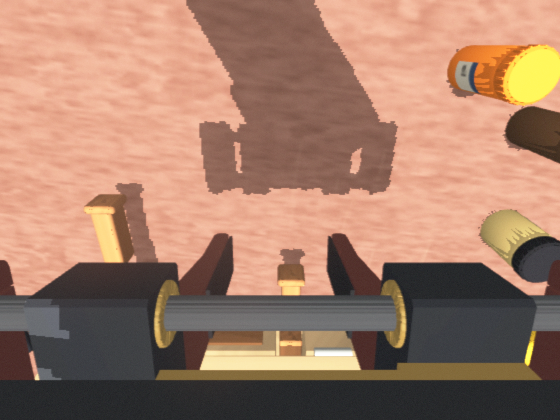

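```bash
python3 go.py .602 .0955 .047
```

```text
pos [0.484  0.0695 0.1735] toolx yaw 96.84 z [ 0.2052  0.0238 -0.9784] grip 0.0497 t 16.45 F [ 0.2 -0.4 -0.4]
dtool mm (current axes) [ 11.9  91.5 148.6]
```

carry_out(
  deltas=[
    [0.045,0.012,0.02,0,0,0,0],
    [0.045,0,0.04,0,0,0,0],
    [0.045,0,0.031,0,0,0,0],
    [0.045,0,0,0.02,0,0,0],
    [0.045,0,0,0.04,0,0,0],
    [0.045,0,0,0.04,0,0,0],
    [0.045,0,0,0.03,0,0,0],
    [0.045,0,0,0.013,0,0,0],
    [0.045,0,0,0.005,0,0,0],
    [0.045,0,0,0,0,0,0],
    [0.045,0,0,0,0,0,0],
  ],
)

```text
time: 17.55
position: [0.6025, 0.0979, 0.0497]
eef_rot: [1.983, 2.24, 0.238]
ft_force: [0.7, -0.3, 0.1]
grip_width: 0.0449
```

```bash
python3 go.py .602 .0955 .047; python3 look.py w7
```

```text
pos [0.6025 0.0979 0.0497] toolx yaw 96.97 z [ 0.2083  0.0255 -0.9777] grip 0.0449 t 17.55 F [ 0.7 -0.3  0.1]
dtool mm (current axes) [-2.3 -1.3  2.4]
```

View pics/w7.png

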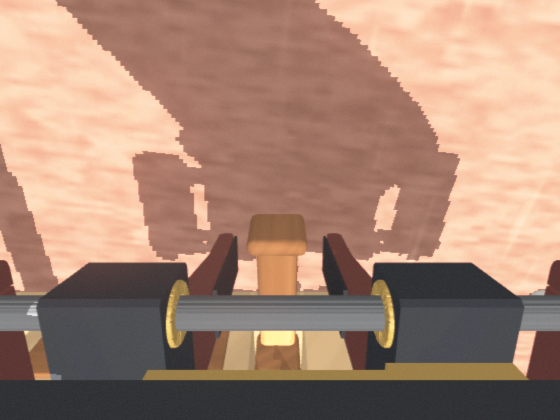

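Centred well enough behind the cap (cap at about (277,232)). Close and pull.

carry_out(
  deltas=[
    [0.04,-0.002,0,0.002,0,0,0],
    [0.0,0,0,0,0,0,0],
    [0.0,0,0,0,0,0,0],
    [0.0,0,0,0,0,0,0],
    [0.0,0,0,0,0,0,0],
    [0.0,0,0,0,0,0,0],
  ],
  grip_force=15,
)

```text
time: 18.2
position: [0.6026, 0.0966, 0.0466]
eef_rot: [1.983, 2.243, 0.237]
ft_force: [-0.1, 1.3, 2.2]
grip_width: 0.0175
```

carry_out(
  deltas=[
    [0,0,-0.0049,-0.001,0,0,0],
    [0,0,-0.0098,-0.0021,0,0,0],
    [0,0,-0.0098,-0.0021,0,0,0],
    [0,0,-0.0098,-0.0021,0,0,0],
    [0,0,-0.0098,-0.0021,0,0,0],
    [0,0,-0.0098,-0.0021,0,0,0],
    [0,0,-0.0098,-0.0021,0,0,0],
    [0,0,0,0,0,0,0],
    [0,0,0,0,0,0,0],
  ],
)

```text
time: 19.1
position: [0.5367, 0.0883, 0.0465]
eef_rot: [1.983, 2.243, 0.235]
ft_force: [-2.0, 3.6, 6.7]
grip_width: 0.0179
```

carry_out(
  deltas=[
    [0,0,-0.0049,-0.001,0,0,0],
    [0,0,-0.0049,-0.001,0,0,0],
    [0,0,0,0,0,0,0],
    [0,0,0,0,0,0,0],
  ],
)

```text
time: 19.5
position: [0.5273, 0.0872, 0.0465]
eef_rot: [1.983, 2.243, 0.236]
ft_force: [-1.7, 3.9, 8.2]
grip_width: 0.0172
```

carry_out(
  deltas=[
    [0,0,-0.0049,-0.001,0,0,0],
    [0,0,0,0,0,0,0],
    [0,0,0,0,0,0,0],
  ],
)

```text
time: 19.8
position: [0.5267, 0.0871, 0.0471]
eef_rot: [1.983, 2.239, 0.245]
ft_force: [16.9, 7.5, -11.5]
grip_width: 0.0177
```

carry_out(
  deltas=[
    [0.05,0,0,0,0,0,0],
    [0.05,0,0,0,0,0,0],
    [0.05,0,0,0,0,0,0],
    [0.05,0,0,-0.02,0,0,0],
    [0.05,0,0,-0.04,0,0,0],
    [0.05,0,0,-0.04,0,0,0],
    [0.05,0,0,-0.04,6,0,0],
    [0.05,0,0,-0.04,6,0,0],
    [0.05,0,0,-0.04,0,0,0],
    [0.05,0,0,-0.02,0,0,8],
    [0.05,0,0,0,0,0,8],
    [0.05,0,0,0,0,0,8],
    [0.05,0,0,0,0,0,8],
    [0.05,0,0,0,0,0,8],
    [0.05,0,0,0,0,0,8],
    [0.05,0,0,0,0,0,8],
    [0.05,0,0,0,0,0,8],
    [0.05,0,0,0,0,0,8],
    [0.05,0,0,0,0,0,8],
    [0.05,0,0,0,0,0,8],
  ],
)

```text
time: 21.8
position: [0.4881, 0.0809, 0.2816]
eef_rot: [3.131, 0.235, -0.007]
ft_force: [-0.7, 1.2, -0.2]
grip_width: 0.0498
```

carry_out(
  deltas=[
    [0.05,0,0,-0.02,0,0,2],
    [0.05,0,0,0,0,0,0],
    [0.05,0,0,0,0,0,0],
  ],
)

```text
time: 22.1
position: [0.4889, 0.0815, 0.3021]
eef_rot: [3.135, 0.192, -0.003]
ft_force: [-0.5, 0.8, 0.0]
grip_width: 0.0496
```

```bash
python3 go.py .711 .0295 .266 7.1; python3 look.py w8
python3 - <<'E'
from h import *
P=np.load('pics/w8.npy').reshape(-1,3)
V=pts(snap('side','d8.png')).reshape(-1,3); W=pts(snap('scene','s8.png')).reshape(-1,3)
for n,P in (('w',P),('side',V),('scene',W)):
  for s in(1,-1):
    k=(P[:,0]>.49)&(P[:,0]<.635)&((P[:,1]-.01)*s>0.04)&((P[:,1]-.01)*s<0.12)&(P[:,2]>.045)&(P[:,2]<.06)
    p=P[k]; print(n,'stub',len(p))
    if len(p)>5: print(p.mean(0).round(4),np.percentile(p,[1,99],axis=0).round(4).tolist())
  k=(P[:,2]>.25)&(P[:,2]<.275)&(abs(P[:,0]-.71)<.04)&(abs(P[:,1]-.03)<.1); p=P[k]; 
  if len(p)>5: print('bar',len(p),np.percentile(p,[1,50,99],axis=0).round(4).tolist())
E
```

```text
pos [0.4889 0.0815 0.3021] toolx yaw 7.0 z [-0.0017 -0.0011 -1.    ] grip 0.0496 t 22.1 F [-0.5  0.8  0. ]
dtool mm (current axes) [214.1  78.6  35.8]
rotvec deg [ 0.05  0.1  -0.1 ]  dtool mm in new axes [213.9  79.   36.1]
w stub 963
[0.5442 0.0908 0.0531] [[0.5064, 0.0745, 0.0471], [0.6291, 0.1102, 0.0572]]
w stub 198
[ 0.5497 -0.0628  0.0504] [[0.5255, -0.0665, 0.0452], [0.5759, -0.0593, 0.0551]]
side stub 156
[0.5623 0.0856 0.0519] [[0.5055, 0.0716, 0.0456], [0.6321, 0.0986, 0.0593]]
side stub 170
[ 0.5732 -0.0737  0.0521] [[0.5252, -0.0848, 0.0455], [0.6331, -0.0607, 0.0596]]
bar 97 [[0.6972, -0.0367, 0.2502], [0.7097, 0.0146, 0.2627], [0.7209, 0.0873, 0.267]]
scene stub 164
[0.5609 0.0993 0.0516] [[0.5069, 0.078, 0.0451], [0.6327, 0.1145, 0.0592]]
scene stub 123
[ 0.5763 -0.0596  0.0522] [[0.5265, -0.0769, 0.0451], [0.6328, -0.046, 0.0593]]
bar 97 [[0.6979, -0.0281, 0.251], [0.7085, 0.0415, 0.2613], [0.7213, 0.0976, 0.2664]]
```

View pics/w8.png

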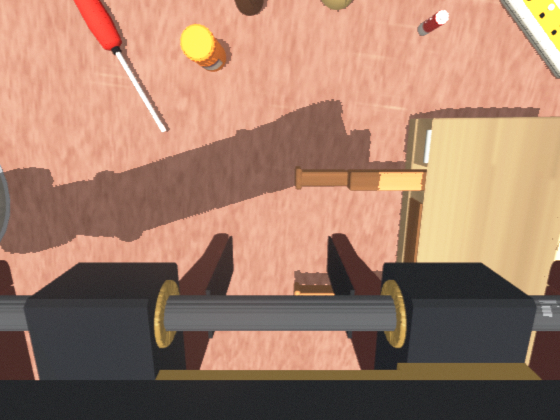

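View pics/d8.png

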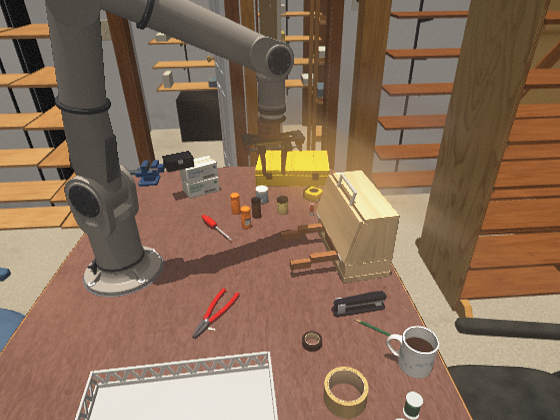

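carry_out(
  deltas=[
    [0.05,0,0,-0.03,0,0,0],
    [0.05,0.02,0.01,-0.02,0,0,0],
    [0.05,0.04,0.02,0,0,0,0],
    [0.05,0.04,0.02,0,0,0,0],
    [0.05,0.04,0.018,0,0,0,0],
    [0.05,0.04,0.01,0,0,0,0],
    [0.05,0.033,0,0,0,0,0],
    [0.05,0,0,0,0,0,0],
    [0.05,0,0,0,0,0,0],
  ],
)

```text
time: 23.15
position: [0.7105, 0.0311, 0.3512]
eef_rot: [-3.135, -0.193, 0.004]
ft_force: [-0.0, 0.3, -0.3]
grip_width: 0.0497
```

```bash
python3 go.py .7105 .0295 .266 7.1; python3 look.py w9
python3 - <<'E'
from h import *
P=np.load('pics/w9.npy').reshape(-1,3)
k=(P[:,2]>.245)&(P[:,2]<.275)&(abs(P[:,0]-.71)<.04)&(abs(P[:,1]-.03)<.1); p=P[k]; print(len(p),np.percentile(p,[1,50,99],axis=0).round(4).tolist(), cv2.minAreaRect(p[:,:2].astype(np.float32)))
E
```

```text
pos [0.7105 0.0311 0.3512] toolx yaw 7.04 z [-2.7e-03  6.0e-04 -1.0e+00] grip 0.0497 t 23.15 F [-0.   0.3 -0.3]
dtool mm (current axes) [ 0.1  1.6 85.2]
rotvec deg [-0.05  0.15 -0.06]  dtool mm in new axes [-0.2  1.6 85.2]
2365 [[0.6974, -0.0292, 0.2478], [0.7106, 0.0398, 0.264], [0.7218, 0.0919, 0.266]] ((0.7094733715057373, 0.030894409865140915), (0.013868196867406368, 0.12536978721618652), 7.000302791595459)
```

View pics/w9.png

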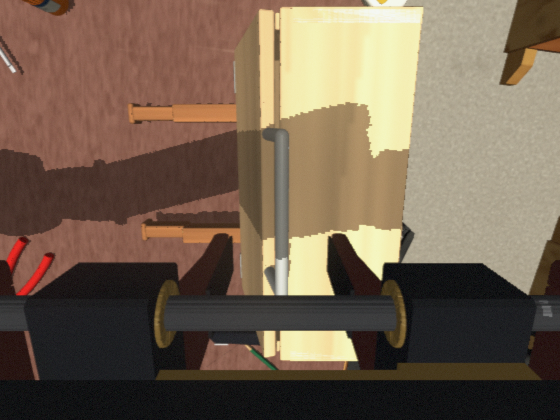

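carry_out(
  deltas=[
    [0.05,-0.001,0.001,0.02,0,0,0],
    [0.05,0,0,0.03,0,0,0],
    [0.05,0,0,0.02,0,0,0],
    [0.05,0,0,0.01,0,0,0],
    [0.05,0,0,0.004,0,0,0],
    [0,0,0,0,0,0,0],
    [0,0,0,0,0,0,0],
    [0,0,0,0,0,0,0],
    [0,0,0,0,0,0,0],
    [0,0,0,0,0,0,0],
    [0,0,0,0,0,0,0],
    [0,0,0,0,0,0,0],
  ],
  grip_force=10,
)

```text
time: 24.4
position: [0.7101, 0.0297, 0.2693]
eef_rot: [-3.136, -0.192, -0.001]
ft_force: [0.6, 0.1, 1.1]
grip_width: 0.0101
```

carry_out(
  deltas=[
    [0,-0.012,0,-0.0028,0,0,0],
    [0,-0.012,0,-0.002,0,0,0],
    [0,-0.012,0,-0.0012,0,0,0],
    [0,-0.012,0,-0.0005,0,0,0],
    [0,-0.012,0,0.0003,0,0,0],
    [0,-0.012,0,0.0011,0,0,0],
    [0,-0.012,0,0.0019,0,0,0],
    [0,-0.012,0,0.0027,0,0,0],
    [0,0,0,0,0,0,0],
  ],
)

```text
time: 25.3
position: [0.6121, 0.0178, 0.2694]
eef_rot: [3.135, 0.192, -0.003]
ft_force: [-0.3, 1.3, 1.2]
grip_width: 0.0097
```

```bash
python3 go.py;python3 - <<'E'
from h import *
snap('side','d10.png');
E
```

```text
pos [0.6121 0.0178 0.2694] toolx yaw 7.02 z [-0.0021 -0.0011 -1.    ] grip 0.0097 t 25.3 F [-0.3  1.3  1.2]
```

View pics/d10.png

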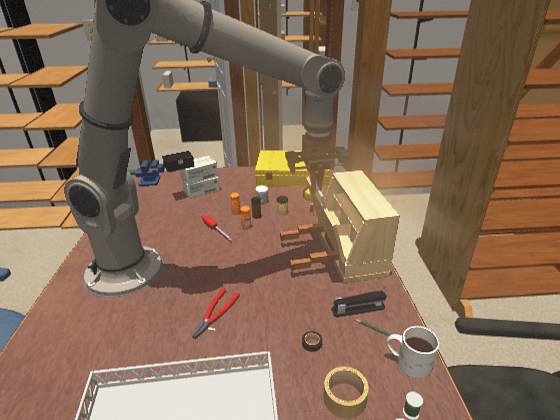

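Flap is past upright. Release and lift away.

carry_out(
  deltas=[
    [0.05,0,0,0,0,0,0],
    [0.05,0,0,0,0,0,0],
    [0.05,0,0,-0.02,0,0,0],
    [0.05,0,0,-0.04,0,0,0],
    [0.05,0,0,-0.04,0,0,0],
    [0.05,0,0,0,0,0,0],
    [0.05,0,0,0,0,0,0],
    [0.05,0,0,0,0,0,0],
    [0.05,0,0,0,0,0,0],
    [0.05,0,0,0,0,0,0],
    [0.05,0,0,0,0,0,0],
    [0.05,0,0,0,0,0,0],
    [0.05,0,0,0,0,0,0],
    [0.05,0,0,0,0,0,0],
    [0.05,0,0,0,0,0,0],
    [0.05,0,0,0,0,0,0],
    [0.05,0,0,0,0,0,0],
    [0.05,0,0,0,0,0,0],
    [0.05,0,0,0,0,0,0],
    [0.05,0,0,0,0,0,0],
  ],
)

```text
time: 27.35
position: [0.6146, 0.0179, 0.3694]
eef_rot: [3.136, 0.192, -0.0]
ft_force: [-0.5, 1.1, 0.0]
grip_width: 0.0501
```

carry_out(
  deltas=[
    [0.05,0,0,0,0,0,0],
    [0.05,0,0,0,0,0,0],
    [0.05,0,0,0,0,0,0],
    [0.05,0,0,0,0,0,0],
    [0.05,0,0,0,0,0,0],
    [0.05,0,0,0,0,0,0],
    [0.05,0,0,0,0,0,0],
    [0.05,0,0,0,0,0,0],
    [0.05,0,0,0,0,0,0],
    [0.05,0,0,0,0,0,0],
  ],
)

```text
time: 28.35
position: [0.6145, 0.0179, 0.3694]
eef_rot: [-3.136, -0.192, -0.0]
ft_force: [0.2, 0.2, 0.2]
grip_width: 0.0498
```

```bash
python3 go.py;python3 look.py w11
python3 - <<'E'
from seg import *
V=pts(snap('side','d11.png')); W=pts(snap('scene','s11.png')); w=np.load('pics/w11.npy')
np.save('pics/V11.npy',V);np.save('pics/W11.npy',W)
for P in (V,W,w):
    P=P.reshape(-1,3); k=(P[:,0]>.48)&(P[:,0]<.62)&(P[:,1]>-.1)&(P[:,1]<.14)&(P[:,2]>.06)&(P[:,2]<.12); p=P[k]; 
    if len(p)<20: continue
    A=np.c_[p[:,:2],np.ones(len(p))]; co=np.linalg.lstsq(A,p[:,2],rcond=None)[0]; print(len(p),co.round(4),np.median(p[:,2]))
    k=(P[:,0]>.40)&(P[:,0]<.7)&(P[:,1]>-.2)&(P[:,1]<.2)&(P[:,2]>.07)&(P[:,2]<.09); p=P[k]; print(cv2.minAreaRect(p[:,:2].astype(np.float32)))
E
```

```text
pos [0.6145 0.0179 0.3694] toolx yaw 7.0 z [ 0.  0. -1.] grip 0.0498 t 28.35 F [0.2 0.2 0.2]
1555 [0.0245 0.0005 0.0672] 0.08107365077230588
((0.5801048278808594, 0.015045732259750366), (0.23953333497047424, 0.3215338885784149), 0.03628940135240555)
1419 [0.031  0.0038 0.0622] 0.08002604738251562
((0.5894199013710022, 0.019145101308822632), (0.2515859007835388, 0.3100888133049011), 5.576818943023682)
15519 [0.0151 0.0006 0.0728] 0.08146409289857559
((0.5805749893188477, 0.01683633029460907), (0.2388428896665573, 0.3106876015663147), 0.004664192441850901)
```

View pics/d11.png

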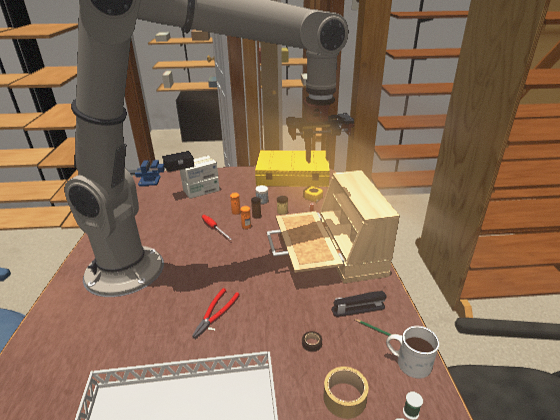

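View pics/s11.png

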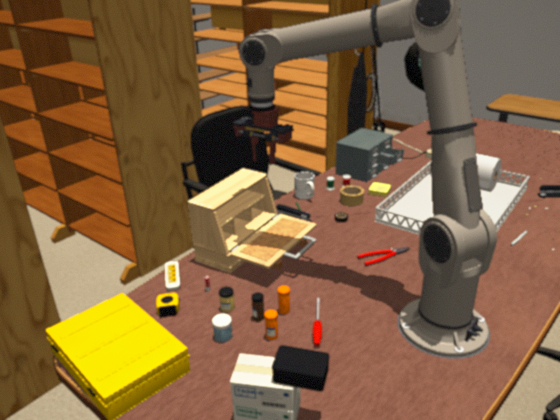

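carry_out(
  deltas=[
    [0.07,0,0,0,0,0,-8],
    [0.07,0,0,0,0,0,-8],
    [0.07,0,0,0,0,0,-8],
    [0.07,0,0,0,0,0,-8],
    [0.07,0,0,0,0,0,-8],
    [0.07,0,0,0,0,0,-8],
    [0.07,0,0,0,0,0,-8],
    [0.07,0,0,0,0,0,-8],
    [0.07,0,0,0,0,0,-8],
    [0.07,0,0,0,0,0,-8],
    [0.07,0,0,0,0,0,-8],
    [0.07,0,0,0,0,0,-2],
  ],
)

```text
time: 29.7
position: [0.6146, 0.0177, 0.3693]
eef_rot: [-2.077, -2.357, -0.0]
ft_force: [0.1, 0.1, 0.4]
grip_width: 0.0697
```

carry_out(
  deltas=[
    [0.07,0.02,-0.007,0,0,0,0],
    [0.07,0.04,-0.013,0,0,0,0],
    [0.07,0.04,-0.013,0,0,0,0],
    [0.07,0.04,-0.013,0,0,0,0],
    [0.07,0.04,-0.013,0,0,0,0],
    [0.07,0.04,-0.013,0.02,0,0,0],
    [0.07,0.04,-0.013,0.02,0,0,0],
    [0.07,0.04,-0.013,0.02,0,0,0],
    [0.07,0.017,-0.008,0.01,0,0,0],
    [0.07,0,0,0,0,0,0],
    [0.07,0,0,0,0,0,0],
  ],
)

```text
time: 30.8
position: [0.4701, 0.32, 0.2997]
eef_rot: [2.081, 2.353, -0.0]
ft_force: [0.3, -0.3, 0.2]
grip_width: 0.07
```

```bash
cat > jars.py <<'E'
from h import *
def jars(P,L=(('cream',(.529,.306),.04,.062,.07),('blue',(.451,.40),.04,.057,.066),('brown',(.427,.283),.03,.077,.086))):
  P=P.reshape(-1,3)
  for n,c,r,z0,z1 in L:
    k=(np.hypot(P[:,0]-c[0],P[:,1]-c[1])<r)&(P[:,2]>z0)&(P[:,2]<z1); p=P[k]
    if len(p)<10: print(n,len(p)); continue
    (x,y),rr=cv2.minEnclosingCircle(p[:,:2].astype(np.float32)); print(n,len(p),'circ',round(x,4),round(y,4),'r',round(rr,4),'mean',p.mean(0).round(4))
E
python3 go.py;python3 look.py w12; python3 -c "
from jars import *
jars(np.load('pics/w12.npy'))"
```

```text
pos [0.4701 0.32   0.2997] toolx yaw 97.04 z [ 3.e-04 -4.e-04 -1.e+00] grip 0.07 t 30.8 F [ 0.3 -0.3  0.2]
cream 926 circ 0.5288 0.3043 r 0.0215 mean [0.5279 0.3043 0.0652]
blue 1448 circ 0.4519 0.3989 r 0.0257 mean [0.4514 0.3986 0.0601]
brown 814 circ 0.4272 0.2815 r 0.0175 mean [0.427  0.2816 0.0801]
```

View pics/w12.png

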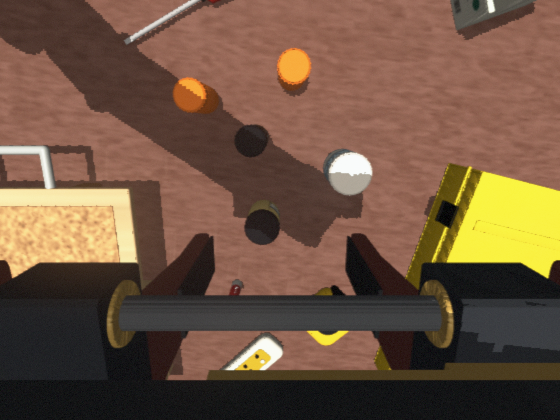

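```bash
python3 - <<'E'
from h import *
for f in('w12','W11','V11'):
    P=np.load(f'pics/{f}.npy').reshape(-1,3); k=(P[:,0]>.38)&(P[:,0]<.52)&(P[:,1]>.44)&(P[:,1]<.6)&(P[:,2]>.015); p=P[k]; print(f,len(p), np.percentile(p,[0.5,50,99],axis=0).round(3).tolist() if len(p)>5 else '')
E
python3 go.py .4518 .3988 .045
```

```text
w12 6519 [[0.429, 0.524, 0.016], [0.474, 0.549, 0.076], [0.519, 0.599, 0.079]]
W11 1040 [[0.428, 0.535, 0.015], [0.449, 0.571, 0.075], [0.519, 0.599, 0.081]]
V11 405 [[0.427, 0.521, 0.016], [0.474, 0.538, 0.062], [0.518, 0.597, 0.08]]
pos [0.4711 0.3193 0.2999] toolx yaw 96.93 z [ 9.e-04 -3.e-04 -1.e+00] grip 0.0697 t 30.85 F [ 0.6 -0.2 -0.6]
dtool mm (current axes) [ 81.4  -9.8 254.9]
```

carry_out(
  deltas=[
    [0.075,0.02,-0.004,0.02,0,0,0],
    [0.075,0.035,-0.005,0.03,0,0,0],
    [0.075,0.026,0,0.04,0,0,0],
    [0.075,0,0,0.04,0,0,0],
    [0.075,0,0,0.04,0,0,0],
    [0.075,0,0,0.04,0,0,0],
    [0.075,0,0,0.03,0,0,0],
    [0.075,0,0,0.013,0,0,0],
    [0.075,0,0,0.005,0,0,0],
    [0,0,0,0,0,0,0],
    [0,0,0,0,0,0,0],
    [0,0,0,0,0,0,0],
    [0,0,0,0,0,0,0],
    [0,0,0,0,0,0,0],
    [0,0,0,0,0,0,0],
  ],
  grip_force=15,
)

```text
time: 32.35
position: [0.4526, 0.3996, 0.0428]
eef_rot: [2.081, 2.352, 0.003]
ft_force: [-1.1, -1.2, 6.8]
grip_width: 0.0497
```

```bash
cat > d2w.py <<'E'
import sys,numpy as np
a=np.radians(7.05); o=np.array([.6615,.0235])
def d2w(x,y): return o+np.array([x*np.cos(a)-y*np.sin(a),x*np.sin(a)+y*np.cos(a)])
if __name__=='__main__':
    for n,x,y in(('blue',-.07,.105),('brown',-.085,.040),('cream',-.065,-.027),('tape',-.085,-.105)): print(n,d2w(x,y).round(4))
E
python3 d2w.py; python3 go.py .5791 .1191 .18
```

```text
blue [0.5791 0.1191]
brown [0.5722 0.0528]
cream [ 0.6003 -0.0113]
tape [ 0.59   -0.0911]
pos [0.4526 0.3996 0.0428] toolx yaw 96.99 z [ 0.0018  0.001  -1.    ] grip 0.0497 t 32.35 F [-1.1 -1.2  6.8]
dtool mm (current axes) [-293.7   91.7 -137.3]
```

carry_out(
  deltas=[
    [0,0,0,-0.02,0,0,0],
    [0,0,0,-0.04,0,0,0],
    [0,0,0,-0.04,0,0,0],
    [0,0,0,-0.04,0,0,0],
    [0,-0.02,0.006,-0.007,0,0,0],
    [0,-0.035,0.011,0,0,0,0],
    [0,-0.04,0.0125,0,0,0,0],
    [0,-0.04,0.0125,0,0,0,0],
    [0,-0.04,0.0125,0,0,0,0],
    [0,-0.04,0.0125,0,0,0,0],
    [0,-0.04,0.0125,0,0,0,0],
    [0,-0.03,0.009,0,0,0,0],
    [0,-0.0087,0.003,0,0,0,0],
    [0,0,0,0,0,0,0],
  ],
)

```text
time: 33.75
position: [0.5789, 0.1174, 0.1891]
eef_rot: [2.085, 2.35, 0.0]
ft_force: [-0.2, -0.0, -1.4]
grip_width: 0.0498
```

```bash
python3 go.py .5791 .1191 .1243
python3 - <<'E'
from h import *
snap('side','d13.png');
E
```

```text
pos [0.5789 0.1174 0.1891] toolx yaw 96.84 z [ 4.e-04 -0.e+00 -1.e+00] grip 0.0498 t 33.75 F [-0.2 -0.  -1.4]
dtool mm (current axes) [ 1.7  0.4 64.8]
```

View pics/d13.png

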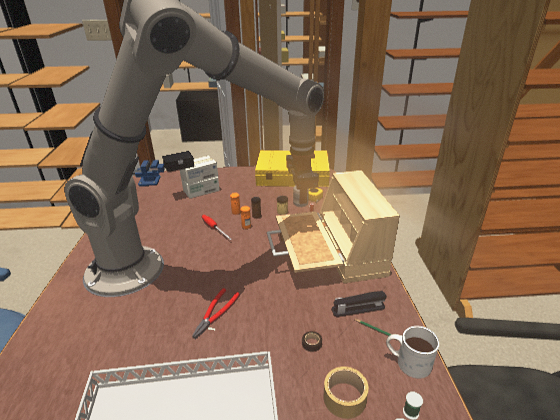

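carry_out(
  deltas=[
    [0,0.001,0,0.02,0,0,0],
    [0,0,0,0.025,0,0,0],
    [0,0,0,0.012,0,0,0],
    [0,0,0,0.005,0,0,0],
    [0,0,0,0.0015,0,0,0],
    [0,0,0,0,0,0,0],
  ],
)

```text
time: 34.4
position: [0.5787, 0.1204, 0.1257]
eef_rot: [2.081, 2.353, 0.002]
ft_force: [-0.0, -0.8, -1.1]
grip_width: 0.0498
```

carry_out(
  deltas=[
    [0,0,0,0.001,0,0,0],
    [0,0,0,0,0,0,0],
  ],
)

```text
time: 34.6
position: [0.5788, 0.1197, 0.1245]
eef_rot: [2.082, 2.352, 0.001]
ft_force: [0.6, 0.2, -1.0]
grip_width: 0.0499
```

carry_out(
  deltas=[
    [0,0,0,0.001,0,0,0],
    [0,0,0,0,0,0,0],
  ],
)

```text
time: 34.8
position: [0.5787, 0.1196, 0.1237]
eef_rot: [2.082, 2.352, 0.001]
ft_force: [-1.4, -0.5, 5.5]
grip_width: 0.0502
```

carry_out(
  deltas=[
    [0.066,0,0,0,0,0,0],
    [0.066,0,0,0,0,0,0],
    [0.066,0,0,0,0,0,0],
    [0.066,0,0,-0.01,0,0,0],
    [0.066,0,0,-0.03,0,0,0],
    [0.066,0,0,-0.04,0,0,0],
    [0.066,0,0,-0.03,0,0,0],
    [0.06,0.02,-0.015,0,0,0,0],
    [0.06,0.04,-0.029,0,0,0,0],
    [0.06,0.04,-0.029,0,0,0,0],
    [0.06,0.04,-0.029,0,0,0,0],
    [0.06,0.03,-0.022,0,0,0,0],
    [0.06,0.009,-0.0067,0,0,0,0],
    [0.06,0,0,0,0,0,0],
    [0.06,0,0,0,0,0,0],
  ],
)

```text
time: 36.3
position: [0.428, 0.2803, 0.233]
eef_rot: [2.083, 2.351, -0.0]
ft_force: [-0.6, -0.5, -0.1]
grip_width: 0.0599
```

```bash
python3 go.py .4272 .2815 .056;python3 look.py w14; python3 -c "
from jars import *
jars(np.load('pics/w14.npy'))"
```

```text
pos [0.428  0.2803 0.233 ] toolx yaw 96.92 z [ 6.e-04 -7.e-04 -1.e+00] grip 0.0599 t 36.3 F [-0.6 -0.5 -0.1]
dtool mm (current axes) [  1.4  -0.8 177. ]
cream 753 circ 0.5279 0.3044 r 0.0212 mean [0.5206 0.3032 0.065 ]
blue 0
brown 1082 circ 0.4273 0.2816 r 0.0176 mean [0.4266 0.2814 0.0801]
```

View pics/w14.png

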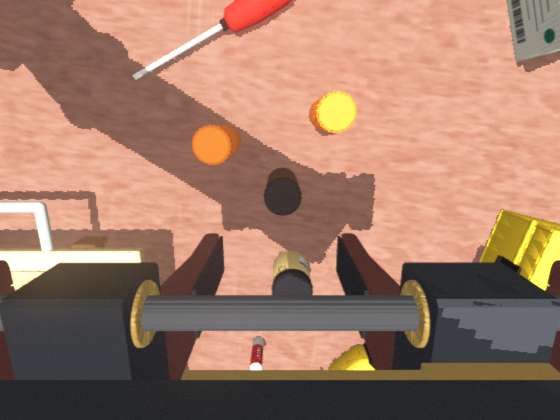

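carry_out(
  deltas=[
    [0.06,0.001,-0.001,0.02,0,0,0],
    [0.06,0,0,0.04,0,0,0],
    [0.06,0,0,0.04,0,0,0],
    [0.06,0,0,0.04,0,0,0],
    [0.06,0,0,0.025,0,0,0],
    [0.06,0,0,0.012,0,0,0],
    [0,0,0,0,0,0,0],
    [0,0,0,0,0,0,0],
    [0,0,0,0,0,0,0],
    [0,0,0,0,0,0,0],
    [0,0,0,0,0,0,0],
    [0,0,0,0,0,0,0],
  ],
  grip_force=15,
)

```text
time: 37.55
position: [0.4267, 0.2826, 0.0572]
eef_rot: [2.081, 2.352, 0.003]
ft_force: [-0.5, -1.5, 6.3]
grip_width: 0.0341
```

carry_out(
  deltas=[
    [0,0,0,-0.02,0,0,0],
    [0,0,0,-0.04,0,0,0],
    [0,0,0,-0.04,0,0,0],
    [0,0,0,-0.04,0,0,0],
    [0,0,0,-0.02,0,0,0],
    [0,0,0,0,0,0,0],
  ],
)

```text
time: 38.15
position: [0.4269, 0.2834, 0.2189]
eef_rot: [2.081, 2.351, 0.008]
ft_force: [-0.2, 1.1, -1.5]
grip_width: 0.0341
```

```bash
python3 go.py .5722 .0528 .21
python3 - <<'E'
from h import *
snap('scene','s14.png');
E
```

```text
pos [0.4269 0.2834 0.2189] toolx yaw 96.98 z [ 0.0051  0.0023 -1.    ] grip 0.0341 t 38.15 F [-0.2  1.1 -1.5]
dtool mm (current axes) [-246.5  116.2    9.1]
```

View pics/s14.png

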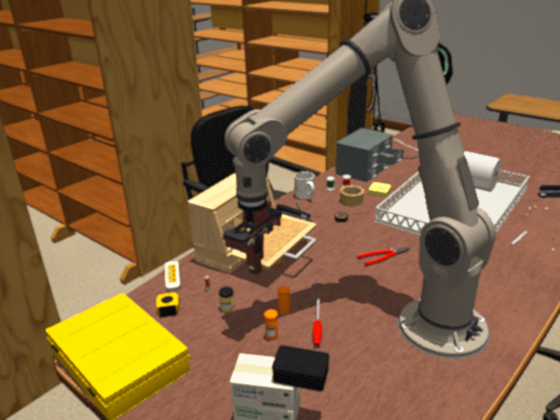

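carry_out(
  deltas=[
    [0,-0.02,0.01,0,0,0,0],
    [0,-0.04,0.019,0,0,0,0],
    [0,-0.04,0.019,0,0,0,0],
    [0,-0.04,0.019,0,0,0,0],
    [0,-0.04,0.019,0,0,0,0],
    [0,-0.04,0.019,0,0,0,0],
    [0,-0.02,0.009,0,0,0,0],
    [0,-0.0065,0.002,0,0,0,0],
    [0,0,0,0.02,0,0,0],
    [0,0,0,0.03,0,0,0],
    [0,0,0,0.02,0,0,0],
    [0,0,0,0.008,0,0,0],
    [0,0,0,0.001,0,0,0],
    [0,0,0,0,0,0,0],
  ],
)

```text
time: 39.6
position: [0.5701, 0.0529, 0.1366]
eef_rot: [-2.079, -2.354, 0.0]
ft_force: [0.6, 0.8, -0.9]
grip_width: 0.0341
```

carry_out(
  deltas=[
    [0,0,0,0.001,0,0,0],
    [0,0,0,0,0,0,0],
  ],
)

```text
time: 39.8
position: [0.5708, 0.0522, 0.1361]
eef_rot: [-2.081, -2.354, -0.001]
ft_force: [0.3, 0.9, 0.2]
grip_width: 0.034
```

carry_out(
  deltas=[
    [0,0,0,0.001,0,0,0],
    [0,0,0,0,0,0,0],
  ],
)

```text
time: 40.0
position: [0.5709, 0.0522, 0.136]
eef_rot: [2.081, 2.353, 0.0]
ft_force: [-3.0, -0.0, 8.7]
grip_width: 0.0334
```

carry_out(
  deltas=[
    [0.048,0,0,0,0,0,0],
    [0.048,0,0,0,0,0,0],
    [0.048,0,0,0,0,0,0],
    [0.048,0,0,-0.01,0,0,0],
    [0.048,0,0,-0.03,0,0,0],
    [0.048,0,0,-0.04,0,0,0],
    [0.048,0,0,-0.02,0,0,0],
    [0.068,0.02,-0.002,0,0,0,0],
    [0.068,0.04,-0.002,0,0,0,0],
    [0.068,0.04,-0.002,0,0,0,0],
    [0.068,0.04,-0.002,0,0,0,0],
    [0.068,0.04,-0.002,0,0,0,0],
    [0.068,0.04,-0.0015,0,0,0,0],
    [0.068,0.03,0,0,0,0,0],
    [0.068,0.0055,0,0,0,0,0],
    [0.068,0,0,0,0,0,0],
  ],
)

```text
time: 41.6
position: [0.5279, 0.3049, 0.2354]
eef_rot: [-2.079, -2.355, -0.001]
ft_force: [0.7, -0.6, -0.5]
grip_width: 0.0679
```

```bash
python3 go.py .5285 .3043 .046;python3 look.py w15; python3 -c "
from jars import *
jars(np.load('pics/w15.npy'))
snap('side','d15.png')"
```

```text
pos [0.5279 0.3049 0.2354] toolx yaw 97.12 z [ 2.e-04  4.e-04 -1.e+00] grip 0.0679 t 41.6 F [ 0.7 -0.6 -0.5]
dtool mm (current axes) [ -0.7   0.4 189.4]
cream 1467 circ 0.5285 0.3043 r 0.0215 mean [0.528  0.3043 0.0652]
blue 0
brown 0
```

View pics/d15.png

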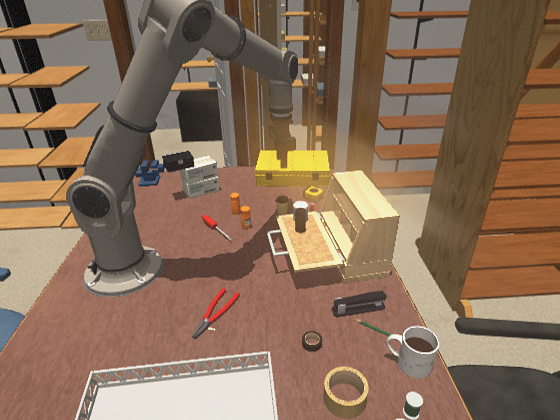

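View pics/w15.png

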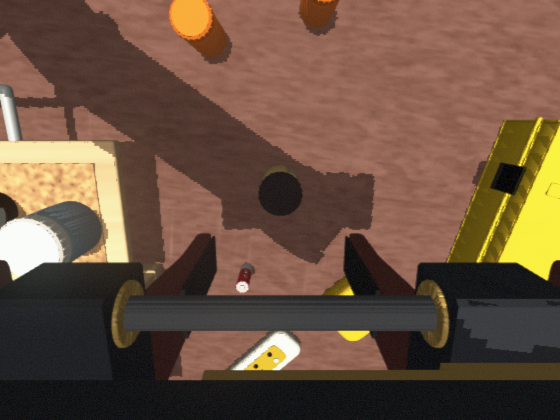

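carry_out(
  deltas=[
    [0.068,0,0,0.02,0,0,0],
    [0.068,0,0,0.04,0,0,0],
    [0.068,0,0,0.04,0,0,0],
    [0.068,0,0,0.04,0,0,0],
    [0.068,0,0,0.03,0,0,0],
    [0.068,0,0,0.019,0,0,0],
    [0.06,0,0,0,0,0,0],
    [0,0,0,0,0,0,0],
    [0,0,0,0,0,0,0],
    [0,0,0,0,0,0,0],
    [0,0,0,0,0,0,0],
    [0,0,0,0,0,0,0],
    [0,0,0,0,0,0,0],
  ],
  grip_force=15,
)

```text
time: 43.0
position: [0.5294, 0.3045, 0.0477]
eef_rot: [2.081, 2.352, 0.004]
ft_force: [-0.8, 0.0, 7.2]
grip_width: 0.0413
```

carry_out(
  deltas=[
    [0,0,0,-0.02,0,0,0],
    [0,0,0,-0.04,0,0,0],
    [0,0,0,-0.04,0,0,0],
    [0,0,0,-0.04,0,0,0],
    [0,0,0,-0.04,0,0,0],
    [0,0,0,-0.03,0,0,0],
    [0,0,0,0,0,0,0],
  ],
)

```text
time: 43.7
position: [0.5293, 0.306, 0.2621]
eef_rot: [2.08, 2.352, 0.012]
ft_force: [-0.1, 1.1, -1.3]
grip_width: 0.0417
```

```bash
python3 go.py .6003 -.0113 .24
```

```text
pos [0.5293 0.306  0.2621] toolx yaw 97.03 z [ 0.007   0.0044 -1.    ] grip 0.0417 t 43.7 F [-0.1  1.1 -1.3]
dtool mm (current axes) [-323.7   31.5   21.2]
```

carry_out(
  deltas=[
    [0,-0.02,0.002,0,0,0,0],
    [0,-0.04,0.004,0,0,0,0],
    [0,-0.04,0.004,0,0,0,0],
    [0,-0.04,0.004,0,0,0,0],
    [0,-0.04,0.004,0,0,0,0],
    [0,-0.04,0.004,0,0,0,0],
    [0,-0.04,0.004,0,0,0,0],
    [0,-0.04,0.004,0,0,0,0],
    [0,-0.02,0.0015,0,0,0,0],
    [0,-0.0037,0,0,0,0,0],
    [0,0,0,0,0,0,0],
    [0,0,0,0,0,0,0],
  ],
)

```text
time: 44.9
position: [0.5985, -0.0114, 0.2562]
eef_rot: [-2.078, -2.355, -0.001]
ft_force: [-0.9, -0.1, -0.4]
grip_width: 0.0419
```

```bash
python3 go.py .6003 -.0113 .128
python3 - <<'E'
from h import *
snap('side','d16.png')
E
```

```text
pos [ 0.5985 -0.0114  0.2562] toolx yaw 97.16 z [-0.e+00  8.e-04 -1.e+00] grip 0.0419 t 44.9 F [-0.9 -0.1 -0.4]
dtool mm (current axes) [ -0.3   1.8 128.2]
```

View pics/d16.png

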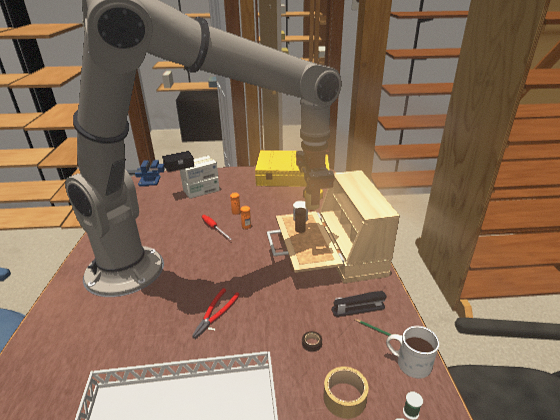

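carry_out(
  deltas=[
    [0,0,0,0.02,0,0,0],
    [0,0,0,0.04,0,0,0],
    [0,0,0,0.04,0,0,0],
    [0,0,0,0.018,0,0,0],
    [0,0,0,0.007,0,0,0],
    [0,0,0,0.002,0,0,0],
    [0,0,0,0,0,0,0],
  ],
)

```text
time: 45.65
position: [0.6, -0.0129, 0.1304]
eef_rot: [2.08, 2.352, 0.003]
ft_force: [-0.3, 0.7, -0.1]
grip_width: 0.0419
```

carry_out(
  deltas=[
    [0,0,0,0.001,0,0,0],
    [0,0,0,0,0,0,0],
  ],
)

```text
time: 45.85
position: [0.5997, -0.0136, 0.129]
eef_rot: [2.081, 2.351, 0.002]
ft_force: [0.5, 0.1, -1.0]
grip_width: 0.0419
```

carry_out(
  deltas=[
    [0,0,0,0.001,0,0,0],
    [0,0,0,0,0,0,0],
  ],
)

```text
time: 46.05
position: [0.5997, -0.0136, 0.1287]
eef_rot: [2.081, 2.351, 0.001]
ft_force: [-2.5, -1.7, 8.3]
grip_width: 0.0419
```

carry_out(
  deltas=[
    [0.056,0,0,0,0,0,0],
    [0.056,0,0,0,0,0,0],
    [0.056,0,0,0,0,0,0],
    [0.056,0,0,-0.01,0,0,0],
    [0.056,0,0,-0.03,0,0,0],
    [0.056,0,0,-0.04,0,0,0],
    [0.056,0,0,-0.02,0,0,0],
    [0.08,-0.02,-0.005,0,0,0,0],
    [0.08,-0.04,-0.01,0,0,0,0],
    [0.08,-0.04,-0.01,0,0,0,0],
    [0.08,-0.04,-0.01,0,0,0,0],
    [0.08,-0.04,-0.01,0,0,0,0],
    [0.08,-0.04,-0.01,0,0,0,0],
    [0.08,-0.04,-0.01,0,0,0,0],
    [0.08,-0.04,-0.01,0,0,0,0],
    [0.08,-0.019,-0.007,0,0,0,0],
    [0.08,0,0,0,0,0,0],
    [0.08,0,0,0,0,0,0],
  ],
)

```text
time: 47.85
position: [0.5567, -0.3395, 0.2274]
eef_rot: [-2.082, -2.353, -0.002]
ft_force: [-0.9, 1.0, -0.0]
grip_width: 0.0796
```

```bash
python3 go.py .557 -.34 .03;python3 look.py w17; python3 -c "
from jars import *
jars(np.load('pics/w17.npy'),(('tape',(.557,-.34),.06,.014,.03),))
snap('scene','s17.png')"
```

```text
pos [ 0.5567 -0.3395  0.2274] toolx yaw 96.99 z [ 6.e-04  9.e-04 -1.e+00] grip 0.0796 t 47.85 F [-0.9  1.  -0. ]
dtool mm (current axes) [-7.000e-01  1.000e-01  1.974e+02]
tape 997 circ 0.5575 -0.3444 r 0.0258 mean [ 0.5571 -0.3441  0.0177]
```

View pics/w17.png

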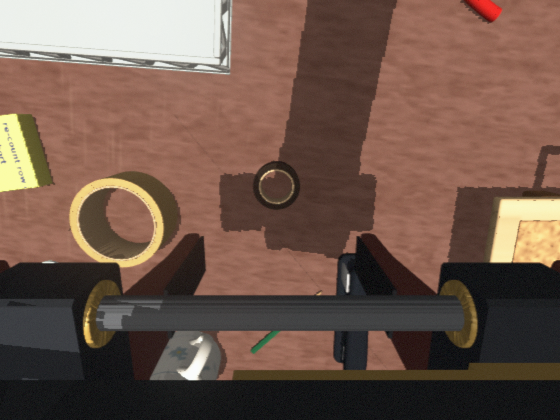

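View pics/s17.png

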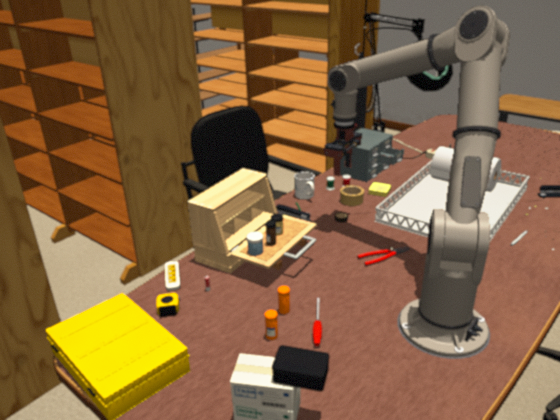

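carry_out(
  deltas=[
    [0.08,-0.005,0,0.02,0,0,0],
    [0.08,0,0,0.04,0,0,0],
    [0.08,0,0,0.04,0,0,0],
    [0.08,0,0,0.04,0,0,0],
    [0.08,0,0,0.03,0,0,0],
    [0.08,0,0,0.015,0,0,0],
    [0.08,0,0,0.008,0,0,0],
    [0.08,0,0,0,0,0,0],
    [0.08,0,0,0,0,0,0],
  ],
)

```text
time: 48.85
position: [0.5582, -0.3453, 0.0353]
eef_rot: [2.08, 2.352, 0.001]
ft_force: [0.3, 0.9, 0.3]
grip_width: 0.0798
```

carry_out(
  deltas=[
    [0.08,0,0,0.004,0,0,0],
    [0.08,0,0,0.002,0,0,0],
    [0.06,0,0,0,0,0,0],
    [0,0,0,0,0,0,0],
    [0,0,0,0,0,0,0],
    [0,0,0,0,0,0,0],
    [0,0,0,0,0,0,0],
    [0,0,0,0,0,0,0],
    [0,0,0,0,0,0,0],
  ],
  grip_force=12,
)

```text
time: 49.75
position: [0.5572, -0.3451, 0.0281]
eef_rot: [2.082, 2.353, 0.0]
ft_force: [-0.3, -0.4, 1.2]
grip_width: 0.0506
```

carry_out(
  deltas=[
    [0,0,0,-0.02,0,0,0],
    [0,0,0,-0.04,0,0,0],
    [0,0,0,-0.04,0,0,0],
    [0,0,0,-0.04,0,0,0],
    [0,0,0,-0.02,0,0,0],
    [0,0,0,0,0,0,0],
  ],
)

```text
time: 50.35
position: [0.5593, -0.3454, 0.193]
eef_rot: [2.077, 2.348, 0.003]
ft_force: [0.5, 0.4, -0.1]
grip_width: 0.0505
```

```bash
python3 d2w.py; python3 go.py .588 -.0945 .19; python3 look.py w18
python3 - <<'E'
from h import *
snap('scene','s18.png')
P=pts(snap('side','d18.png')).reshape(-1,3);Q=np.load('pics/w18.npy').reshape(-1,3)
for P in(P,Q):
  k=(P[:,2]>.085)&(P[:,2]<.17)&(P[:,0]>.5)&(P[:,0]<.63)&(P[:,1]>-.15)&(P[:,1]<-0.005); print(k.sum(),np.percentile(P[k],[1,50,99],axis=0).round(3).tolist() if k.sum()>3 else '')
E
```

```text
blue [0.5791 0.1191]
brown [0.5722 0.0528]
cream [ 0.6003 -0.0113]
tape [ 0.59   -0.0911]
pos [ 0.5593 -0.3454  0.193 ] toolx yaw 97.0 z [ 0.0062 -0.0033 -1.    ] grip 0.0505 t 50.35 F [ 0.5  0.4 -0.1]
dtool mm (current axes) [245.5  59.1   2.4]
0 
0
```

View pics/w18.png

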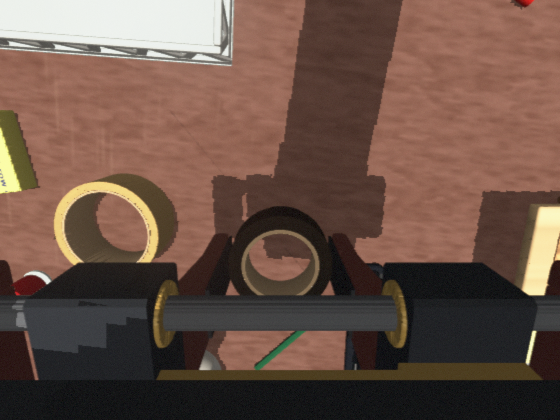

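View pics/d18.png

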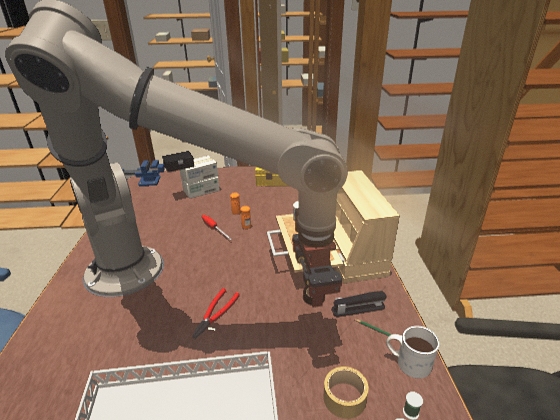

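carry_out(
  deltas=[
    [0,0.02,0.004,0,0,0,0],
    [0,0.04,0.01,0,0,0,0],
    [0,0.04,0.01,0,0,0,0],
    [0,0.04,0.01,0,0,0,0],
    [0,0.04,0.01,0,0,0,0],
    [0,0.04,0.01,0,0,0,0],
    [0,0.0225,0.005,0,0,0,0],
    [0,0.003,0,0,0,0,0],
    [0,0,0,0,0,0,0],
    [0,0,0,0,0,0,0],
  ],
)

```text
time: 51.5
position: [0.5853, -0.0964, 0.187]
eef_rot: [-2.084, -2.35, 0.003]
ft_force: [0.6, -0.8, -1.1]
grip_width: 0.0504
```

```bash
python3 go.py .588 -.0945 .1095; python3 look.py w19
```

```text
pos [ 0.5853 -0.0964  0.187 ] toolx yaw 96.87 z [-1.6e-03 -7.0e-04 -1.0e+00] grip 0.0504 t 51.5 F [ 0.6 -0.8 -1.1]
dtool mm (current axes) [ 1.6  3.  77.5]
```

View pics/w19.png

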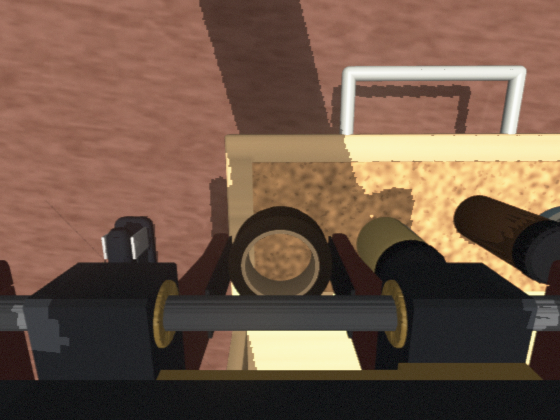

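carry_out(
  deltas=[
    [0,0,0,0.02,0,0,0],
    [0,0,0,0.03,0,0,0],
    [0,0,0,0.017,0,0,0],
    [0,0,0,0.007,0,0,0],
    [0,0,0,0.002,0,0,0],
    [0,0,0,0,0,0,0],
  ],
)

```text
time: 52.15
position: [0.5863, -0.0944, 0.1125]
eef_rot: [2.082, 2.352, 0.001]
ft_force: [0.2, -0.3, 0.0]
grip_width: 0.0504
```

carry_out(
  deltas=[
    [0,0,0,0.001,0,0,0],
    [0,0,0,0,0,0,0],
  ],
)

```text
time: 52.35
position: [0.5863, -0.0943, 0.1117]
eef_rot: [2.081, 2.352, 0.001]
ft_force: [0.1, -0.0, -1.1]
grip_width: 0.0501
```

carry_out(
  deltas=[
    [0,0,0,0.001,0,0,0],
    [0,0,0,0,0,0,0],
  ],
)

```text
time: 52.55
position: [0.5859, -0.0943, 0.1102]
eef_rot: [2.081, 2.353, 0.0]
ft_force: [-0.1, -0.3, -0.2]
grip_width: 0.0506
```

carry_out(
  deltas=[
    [0,0,0,0.001,0,0,0],
    [0,0,0,0,0,0,0],
  ],
)

```text
time: 52.75
position: [0.5859, -0.0943, 0.109]
eef_rot: [2.082, 2.353, 0.0]
ft_force: [-0.8, -0.1, -0.6]
grip_width: 0.0504
```

carry_out(
  deltas=[
    [0,0,0,0.001,0,0,0],
    [0,0,0,0,0,0,0],
  ],
)

```text
time: 52.95
position: [0.586, -0.0943, 0.1088]
eef_rot: [2.082, 2.352, -0.001]
ft_force: [-3.1, -1.4, 8.7]
grip_width: 0.0504
```

Contact. Release, lift and retreat clear for a final look.

carry_out(
  deltas=[
    [0.062,0,0,0,0,0,0],
    [0.062,0,0,0,0,0,0],
    [0.062,0,0,0,0,0,0],
    [0.062,0,0,-0.01,0,0,0],
    [0.062,0,0,-0.03,0,0,0],
    [0.062,0,0,-0.04,0,0,0],
    [0.062,0,0,-0.04,0,0,0],
    [0.062,0,0,-0.04,0,0,0],
    [0.062,0,-0.02,-0.03,0,0,0],
    [0.062,0,-0.03,0,0,0,0],
    [0.062,0,-0.03,0,0,0,0],
    [0.062,0,0,0,0,0,0],
    [0.062,0,0,0,0,0,0],
    [0.062,0,0,0,0,0,0],
  ],
)

```text
time: 54.35
position: [0.5072, -0.1039, 0.2984]
eef_rot: [2.081, 2.353, 0.001]
ft_force: [-0.4, 0.0, -0.1]
grip_width: 0.0621
```

```bash
python3 go.py; python3 look.py w20
python3 - <<'E'
from jars import *
S=pts(snap('scene','s20.png')); V=pts(snap('side','d20.png'))
L=(('blue',(.579,.12),.035,.135,.15),('brown',(.571,.052),.03,.156,.17),('cream',(.6,-.013),.035,.141,.155),('tape',(.587,-.094),.04,.094,.11),('bat',(.64,.28),.03,.044,.06),('meas',(.66,.415),.06,.03,.045))
for n,C in(('w',np.load('pics/w20.npy')),('scene',S),('side',V)):
    print(n); jars(C,L)
    P=C.reshape(-1,3)
    k=(P[:,0]>.6)&(P[:,0]<.8)&(P[:,1]>-.3)&(P[:,1]<-.17)&(P[:,2]>.04)&(P[:,2]<.055); p=P[k]
    if len(p)>9: print('stapler',cv2.minAreaRect(p[:,:2].astype(np.float32)))
    k=(P[:,0]>.52)&(P[:,0]<.64)&(P[:,1]>-.11)&(P[:,1]<.15)&(P[:,2]>.07)&(P[:,2]<.087); p=P[k]
    if len(p)>9: print('flap',np.linalg.lstsq(np.c_[p[:,:2],np.ones(len(p))],p[:,2],rcond=None)[0].round(4),np.median(p[:,2]))
a=cv2.imread('pics/s20.png'); cv2.imwrite('pics/s20c.png',cv2.resize(a[160:320,150:360],None,fx=3.6,fy=3.6,interpolation=cv2.INTER_CUBIC))
a=cv2.imread('pics/d20.png'); cv2.imwrite('pics/d20c.png',cv2.resize(a[160:330,220:420],None,fx=3.5,fy=3.5,interpolation=cv2.INTER_CUBIC))
E
```

```text
pos [ 0.5072 -0.1039  0.2984] toolx yaw 97.0 z [ 1.e-03  4.e-04 -1.e+00] grip 0.0621 t 54.35 F [-0.4  0.  -0.1]
w
blue 0
brown 0
cream 56 circ 0.5963 -0.0318 r 0.0039 mean [ 0.5927 -0.0328  0.1448]
tape 976 circ 0.5859 -0.0958 r 0.0266 mean [ 0.5855 -0.0953  0.0984]
bat 0
meas 0
stapler ((0.6470430493354797, -0.24433189630508423), (0.020246179774403572, 0.0371025949716568), 51.56425857543945)
flap [0.016  0.0029 0.0722] 0.08120784128651257
scene
blue 123 circ 0.5789 0.1229 r 0.0278 mean [0.5768 0.1249 0.1401]
brown 55 circ 0.5687 0.0545 r 0.0217 mean [0.569  0.0569 0.16  ]
cream 73 circ 0.5979 -0.0065 r 0.025 mean [ 0.598  -0.0078  0.1452]
tape 67 circ 0.5861 -0.093 r 0.0316 mean [ 0.5879 -0.0887  0.097 ]
bat 13 circ 0.6395 0.2831 r 0.0051 mean [0.6412 0.28   0.0465]
meas 291 circ 0.663 0.4188 r 0.0412 mean [0.6619 0.4193 0.0331]
stapler ((0.7036942839622498, -0.2262936234474182), (0.1403709352016449, 0.030951090157032013), 8.91318416595459)
flap [0.0183 0.0039 0.07  ] 0.08035156673946586
side
blue 91 circ 0.575 0.12 r 0.0267 mean [0.5759 0.1179 0.1405]
brown 57 circ 0.5682 0.0482 r 0.0174 mean [0.5683 0.0479 0.1607]
cream 96 circ 0.5964 -0.0158 r 0.023 mean [ 0.5968 -0.018   0.1454]
tape 114 circ 0.5858 -0.0942 r 0.0274 mean [ 0.5856 -0.0956  0.0982]
bat 9
meas 120 circ 0.659 0.4111 r 0.0415 mean [0.6613 0.4092 0.0332]
stapler ((0.7062738537788391, -0.23357261717319489), (0.1436259150505066, 0.026752140372991562), 6.658697605133057)
flap [0.0066 0.0002 0.0775] 0.08127373389570036
```

View pics/s20c.png

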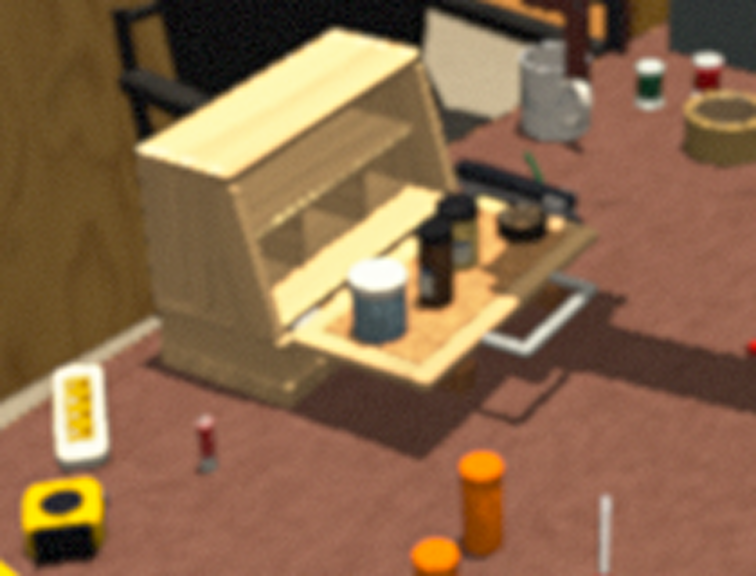

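View pics/d20c.png

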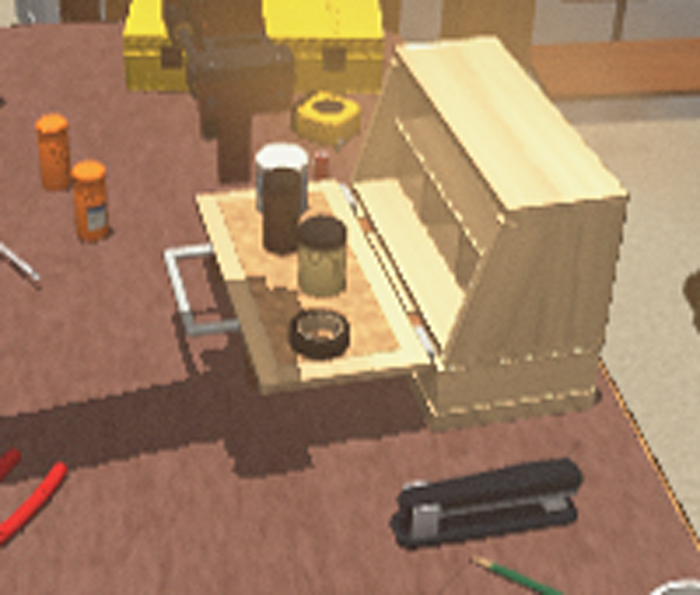

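View pics/w20.png

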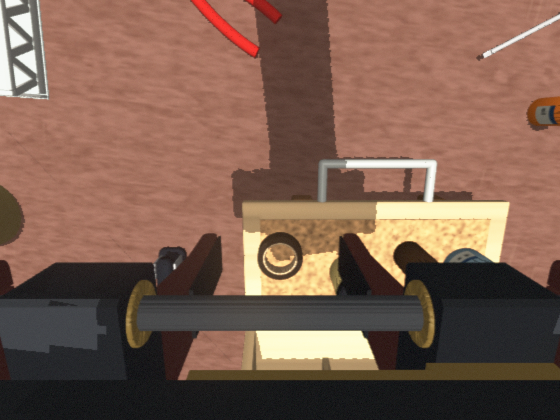

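```bash
python3 -c "
from h import *
print(sign_off())"
```

```text
the job is handed in; nothing more can be done
None
```

The desk is set up as asked and the job is handed in, after about 54 s of robot time. The checks below are from my last pictures before hand-in.

- **Stapler:** I laid it on the bench to the right of the desk, clear of its front. The last measurement puts it at about (0.705, -0.231).
- **Supports:** both were pulled until they stopped. I judge both fully out, but there is one disagreement. I measured about 76 mm of travel, not 85, although the pull force rose sharply to about 20 N at the end of each. The caps ended where full extension should put them, going by the hinge line I got from the flap and bar. It looks as if both supports started about 9 mm out.
- **Flap:** I lowered it only after both supports were out. It reads about 81 mm high and level to within about 1 degree, though one camera had it tilted about 1.8 degrees just after it came down.
- **Jars:** the cream, grey-blue and brown jars stand upright on the flap, with their tops at the expected heights. The white jar with the red cap (jar 2) was not there.
- **Tape roll:** the small black roll lies flat on the flap beside the jars.
- **Left alone:** the battery, the tape measure and the orange look-alikes were not moved. The gripper was open and clear of everything at hand-in.

The scene camera read up to 10 mm off in y compared with the others, so I used the wrist camera for every jar and tape pick-up.

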